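# Get the vial out from between the bottles and weigh it

## Task

First move all three containers that stand round the small vial on the blue stand over to the yellow tray, standing upright. Only then take the vial and stand it upright in the middle of the balance's round pan, and after that put each container back upright exactly where it stood on the blue stand, leaving the vial on the balance. Knock nothing over, and leave the timer and the tape roll alone.

Things in the scene. Friction and masses are not known exactly. Their poses are not given: they have to be found in the camera images.
- stopper_bottle_mid (a point): brown glass bottle with a wide black stopper, the tallest of the three containers; round, 60 mm across the body up to about 85 mm above its foot, shoulder and stopper narrower (about 48 mm), 112 mm tall; loose, about 0.17 kg; the point is its centre, 56 mm above its foot, z up along the bottle
- cap_bottle_mid (a point): slim brown glass bottle with a white ribbed screw cap; round, 44 mm across the body up to about 75 mm above its foot, the cap 36 mm across; 102 mm tall; loose, about 0.1 kg; the point is its centre, 51 mm above its foot, z up along the bottle
- white_tub_mid (a point): round white plastic tub with white lid; 48 mm across the body, 51 mm across the lid (the top 15 mm), 85 mm tall; loose, about 0.06 kg; the point is its centre, 42.5 mm above its foot, z up along the tub
- small_vial_mid (a point): small pale sample vial with black cap, 25 mm across, 47 mm tall; loose, 0.02 kg; it stands at the centre of the blue stand, between the three containers, so close that a gripper has no room there until they are gone; the point is its centre, 23.5 mm above its foot, z up along the vial
- stand: round flat blue stand, fixed, 210 mm in diameter, 12 mm thick, with four white spots flush with its flat top: three (66 mm) in a triangle whose centres lie 58 mm from the middle, one (34 mm) in the middle. The three containers stand on the outer spots, which on which varies. Origin at the centre of its underside, on the worktop; z up
- tray: long shallow yellow tray, fixed, 320 mm along its x by 140 mm along its y, rim 12 mm high, walls and floor about 4 mm thick (its inner floor lies about 4 mm above the worktop). It lies left or right of the stand. Origin at the centre of its underside, on the worktop; z up. There is room for the three containers in a row along its x, 90 mm apart
- balance: white bench balance, fixed, 190 mm along its x by 150 mm along its y, case 38 mm high, display and two small keys at the -x end of its top; it lies on the other side of the stand from the tray. Origin at the centre of its underside, on the worktop; z up
- pan (a point): centre of the upper face of the balance's flat round steel pan, 100 mm in diameter, 48 mm above the worktop; the pan does not move
- desk_timer_mid (a point): bystander: square white timer, 63 x 63 x 21 mm, lying near the front edge of the worktop; the point is its centre
- tape_roll_mid (a point): bystander: roll of white label tape lying flat, 68 mm across, 18 mm high, near the front edge of the worktop; the point is its centre
There are look-alikes about, which are no part of the job. Of the things that look like the stand, the larger one is meant.

How it is judged (in metres and radians):
On the way, in this order (a step that is already met when the one before it is completed fails the run):
1. all three containers stand upright and released in the yellow tray, while the vial still stands on the stand (x of stopper_bottle_mid in the frame of tray between -0.145 and 0.145 m and y of stopper_bottle_mid in the frame of tray between -0.055 and 0.055 m and angle between each of stopper_bottle_mid, cap_bottle_mid, white_tub_mid, small_vial_mid's own z axis and vertical below 0.15 rad and z of each of stopper_bottle_mid, cap_bottle_mid, white_tub_mid in the frame of tray below 0.075 m and contact force between each of stopper_bottle, cap_bottle, white_tub and the fingers below 0.05 N and linear speed of each of stopper_bottle, cap_bottle, white_tub below 0.03 m/s and x of cap_bottle_mid in the frame of tray between -0.145 and 0.145 m and y of cap_bottle_mid in the frame of tray between -0.055 and 0.055 m and x of white_tub_mid in the frame of tray between -0.145 and 0.145 m and y of white_tub_mid in the frame of tray between -0.055 and 0.055 m and horizontal distance between small_vial_mid and stand below 0.02 m and height (world z) of small_vial_mid below 0.045 m), for 0.2 s.
2. the vial stands upright and released on the middle of the pan, while all three containers are still in the tray (x of stopper_bottle_mid in the frame of tray between -0.145 and 0.145 m and y of stopper_bottle_mid in the frame of tray between -0.055 and 0.055 m and angle between each of stopper_bottle_mid, cap_bottle_mid, white_tub_mid, small_vial_mid's own z axis and vertical below 0.15 rad and z of each of stopper_bottle_mid, cap_bottle_mid, white_tub_mid in the frame of tray below 0.075 m and contact force between each of stopper_bottle, cap_bottle, white_tub, small_vial and the fingers below 0.05 N and linear speed of each of stopper_bottle, cap_bottle, white_tub, small_vial below 0.03 m/s and x of cap_bottle_mid in the frame of tray between -0.145 and 0.145 m and y of cap_bottle_mid in the frame of tray between -0.055 and 0.055 m and x of white_tub_mid in the frame of tray between -0.145 and 0.145 m and y of white_tub_mid in the frame of tray between -0.055 and 0.055 m and horizontal distance between small_vial_mid and pan below 0.015 m and z of small_vial_mid in the frame of pan between 0.018 and 0.03 m), for 0.2 s.
At the end, for the whole second after the job is handed in: each of the three containers stands upright on the stand within 14 mm of where its centre was at the start; the vial stands upright on the pan with its axis within 15 mm of the pan's centre; all are released and at rest (distance of each of stopper_bottle_mid, cap_bottle_mid, white_tub_mid from where it was at the start of the episode below 0.014 m and angle between each of stopper_bottle_mid, cap_bottle_mid, white_tub_mid's own z axis and vertical below 0.12 rad and linear speed of each of stopper_bottle, cap_bottle, white_tub below 0.02 m/s and contact force between each of stopper_bottle, cap_bottle, white_tub, small_vial and the fingers below 0.05 N and horizontal distance between small_vial_mid and pan below 0.015 m and z of small_vial_mid in the frame of pan between 0.018 and 0.03 m and angle between small_vial_mid's own z axis and vertical below 0.15 rad and linear speed of small_vial below 0.03 m/s); the robot touches nothing.
It fails at once if the timer or the tape roll is pushed more than 20 mm (distance of any of desk_timer_mid, tape_roll_mid from where it was at the start of the episode above 0.02 m).
It fails at once if a container or the vial is knocked over (tilted by more than about 57 degrees) (angle between any of stopper_bottle_mid, cap_bottle_mid, white_tub_mid, small_vial_mid's own z axis and vertical above 1 rad).
It also fails if it takes over 141 s, if anything falls off the work surface, if the arm or the gripper's body presses on something with over 40 N, if the wrist force passes 120 N, or if a joint passes its speed limit or range.

## Robot

A 7-joint arm with a two-finger parallel gripper is mounted at the origin on a cart in front of the work surface, level with it; the furniture and walls round the work are solid. World frame = base frame: x ahead of the robot, y to its left, z up, the work surface at z = 0. Lengths are in mm, angles in rad, forces in N, time in s.
With the tool pointing down it reaches from about 350 to 775 mm from the base axis. Payload 3.1 kg.
Tool frame: the origin (TCP) lies on the centre line of the jaws, within the pads' length; the fingertips stand 14 mm ahead of it and the grasp point (between the pads) lies 5 mm behind it; z points along the fingers, y is the line along which they close (so a half turn about z gives the same grasp; the last joint's range is limited). The gripper opens to 85 mm and grips with 20 to 120 N. Pads are 22 mm wide; open, the fingers measure 114 mm over their backs; the gripper's body (76 mm by 85 mm) begins 54 mm behind the grasp point. The pads swing forward as they close: fully open they stand 13 mm farther back than shut.
Start: joints at [-1.232, 0.311, 0.014, 1.512, -0.004, 1.319, -0.027], TCP at [204.39, 510.63, 213.604] pointing down, gripper open.
Joint ranges: [-2.7, 2.7], [-0.3, 1.91], [-1.27, 1.3], [0.12, 2.57], [-1.44, 4.58], [0.2, 2.03], [-3.05, 3.05]. Speed limits (rad/s): [2.79, 2.79, 3.14, 3.14, 3.14, 3.14, 3.14].

## Interface

Orientations are given as a unit quaternion [x, y, z, w].
In Python, from bench import ctrl, optics, job gives the robot as it stands.
- The arm moves only by the tool step_arm, never from a script. Its argument "targets" is one flat list of numbers, 7 for each row, row after row: the opening, from 0 (shut) to 1 (fully open), then the shift along the tool's x, y, z in mm, then the turn, a rotation vector about the tool's x, y, z in degrees. In form: [jaw, tx, ty, tz, wx, wy, wz, jaw, tx, ty, tz, wx, wy, wz, ...]. A call has 1 to 12 rows; each row shifts and turns the commanded pose from where the row before left it, along the tool's axes as they then stand; what a row does not reach is not made up. A row lasts 1/12 s, in which the tool goes at most 41.7 mm and 7.16 degrees, less where a joint would pass 70% of its speed; a pose out of reach is approached as far as the arm can. A call with a gripper value outside its range is refused whole. The fingers move at their own pace and stop on an object; "force" is the grip in N (left out, the last holds). Time passes only in rows, so rows that do not move let the fingers close. It gives the time, the measured TCP pose, the force, the opening and the grip force at its end, in the units of the state.
- ctrl.get_obs(): the state, without advancing time (a new reading comes with each control period).
- optics.camera(name): name is "scene" or "side" or "wrist"; returns the picture (480x640x3 uint8, red, green, blue); there is no depth.
- optics.camera_params(name): a dict with "fov_y" (degrees; the focal length in pixels is half the picture's height over the tangent of half this angle, whatever the lens; pixels are square), "cx", "cy" (the principal point, pixels), "R" (3x3) and "t" (3): a world point X has camera coordinates R X + t; the wrist camera has in their place "hand_eye" (4x4, takes a point from camera to tool coordinates, whose origin is the TCP and whose axes are the flange's). Camera axes: x right, y down, z forward; pixel columns grow to the right and rows downward; lengths in mm; the calibration is good to about 2 mm. A picture is of the moment at which its call begins: read the wrist's pose just before it. camera_params takes no time and is no camera call.
- job.close_job(): hands the job in; it is judged then, once.
The state is a dict: "clock": time; "joint_pos": joint angles; "qd": joint speeds; "joint_efforts": joint torques, N m; "tool_pos": TCP position; "ee_rot": TCP orientation; "ft_force": force on the tool from outside, world axes, zero at the start; "wrist_torque": the same for the moment, N m; "gripper_width": finger opening in mm; "grasp_force": force on a finger pad.
Only numpy, scipy, OpenCV 4.12 (cv2) and the standard library are available. Lean on these libraries where they do the work, as an engineer would, in place of code of your own. Each camera call takes 0.05 s, during which the arm holds its last target. There are 200 camera calls.

## Working session

There is one attempt and no reset: what is moved stays moved. The work goes in short steps, Python scripts to look and compute and a tool call to move; the robot and the scene stay as the last step left them, time stands still between calls to the robot, and variables do not carry over. Pictures are saved under pics/ and viewed, at most 14 in all, crops included, and the job is handed in when it is done.

Besides the shell and the picture viewer there is one more tool, called after "Emit:" by a JSON object that holds its "api" and its "payload", one argument or row to a line. step_arm: Moves the arm, as the interface text tells. Its arguments: {"type":"object","properties":{"targets":{"type":"array"},"force":{"type":"number"}},"required":["targets"]}

```bash
mkdir -p pics; ls; python3 - <<'E'
from bench import ctrl, optics, job
import cv2
o=ctrl.get_obs(); print(o)
for n in ("scene","side","wrist"):
    cv2.imwrite(f"pics/{n}0.png",optics.camera(n)[:,:,::-1]); print(n,optics.camera_params(n))
E
```

```text
pics
{'clock': 0.0, 'joint_pos': array([-1.23169539,  0.31170589,  0.01400419,  1.51300751, -0.00438278,
        1.31921279, -0.02720454]), 'qd': array([ 0.00059032, -0.00034836,  0.00134729, -0.00051843,  0.00161166,
       -0.00014979, -0.00011004]), 'joint_efforts': array([-1.04535484e-03, -3.79916239e+01,  1.45390439e-01, -2.30593193e+01,
        1.22230544e-02,  1.35962336e-02, -1.14071611e-05]), 'tool_pos': array([204.13799567, 509.90350928, 212.55202592]), 'ee_rot': array([ 1.89220029e-01,  9.81934038e-01, -1.14022498e-03, -1.61140155e-04]), 'ft_force': array([ 1.06584509, -1.04023661,  0.21406022]), 'wrist_torque': array([-0.00976664, -0.00157219,  0.0262161 ]), 'grasp_force': 0.0, 'gripper_width': 85.08992069595683}
scene {'fov_y': 48.791620678858784, 'cx': 324.8236695327406, 'cy': 233.73750959785298, 'R': array([[ 0.67592817, -0.73696634, -0.00131606],
       [-0.30561867, -0.27868036, -0.91045839],
       [ 0.67061043,  0.61580668, -0.41359858]]), 't': array([-281.03028757,  246.29553862,  849.5441939 ])}
side {'fov_y': 45.80493979780568, 'cx': 312.7559392065549, 'cy': 236.41584412143757, 'R': array([[-0.85994243, -0.50970673,  0.02642093],
       [-0.23017108,  0.3410851 , -0.9114177 ],
       [ 0.45554395, -0.78984809, -0.41063329]]), 't': array([ 488.44434634,  143.35678545, 1181.32550327])}
wrist {'fov_y': 66.32526095497218, 'cx': 310.73032218096904, 'cy': 240.16476743183134, 'hand_eye': array([[ 1.26325363e-03, -9.57306307e-01, -2.89072721e-01,
         7.37741550e+01],
       [ 9.99999108e-01,  1.33442679e-03, -4.91318505e-05,
         1.51700674e-01],
       [ 4.32780615e-04, -2.89072402e-01,  9.57307140e-01,
        -1.60501749e+02],
       [ 0.00000000e+00,  0.00000000e+00,  0.00000000e+00,
         1.00000000e+00]])}
```

View pics/scene0.png

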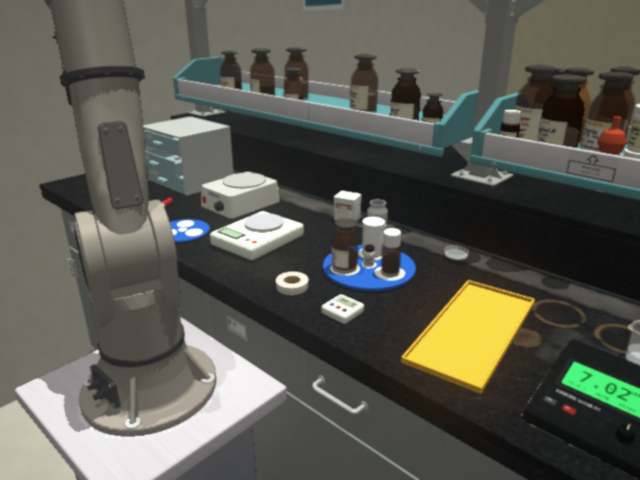

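View pics/side0.png

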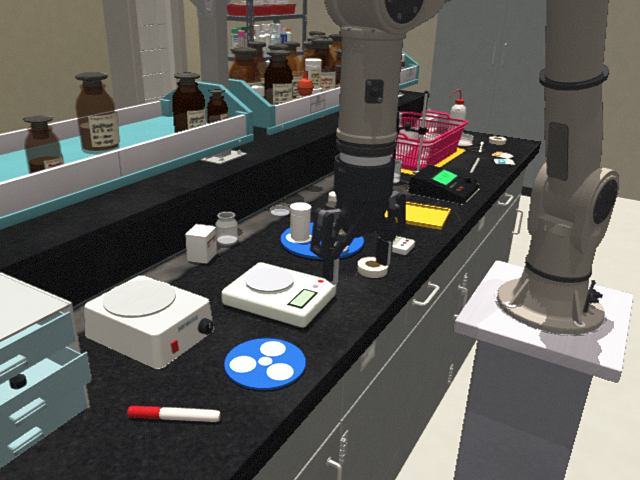

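The scene picture shows two blue discs. The larger, at (369,262), carries the containers and is the stand; the small empty one at (185,230) is a look-alike. There are also two white devices with discs. The one at (257,233), with a display and two keys, is the balance; the one with a knob at (240,192) is a stirrer. The yellow tray is at (470,332).

```bash
cat > h.py <<'E'
from bench import ctrl, optics, job
import numpy as np, cv2
from scipy.spatial.transform import Rotation as Ro
def cam(n):
    p=optics.camera_params(n); f=240/np.tan(np.radians(p["fov_y"]/2))
    K=np.array([[f,0,p["cx"]],[0,f,p["cy"]],[0,0,1]])
    if n=="wrist":
        o=ctrl.get_obs(); R=Ro.from_quat(o["ee_rot"]).as_matrix(); H=np.array(p["hand_eye"])
        Rc=R@H[:3,:3]; c=R@H[:3,3]+o["tool_pos"]; return K,Rc.T,-Rc.T@c
    return K,np.array(p["R"]),np.array(p["t"])
def ray(C,uv,z):
    K,R,t=C; d=R.T@np.linalg.inv(K)@[uv[0],uv[1],1]; c=-R.T@t
    return c+d*(z-c[2])/d[2]
def proj(C,X):
    K,R,t=C; x=(R@np.asarray(X,float).reshape(-1,3).T+t[:,None]); x=K@x; return (x[:2]/x[2]).T
def blob(m):
    n,l,s,c=cv2.connectedComponentsWithStats(m.astype(np.uint8)); return sorted([(s[i][4],tuple(s[i][:4]),c[i].round(1),l==i) for i in range(1,n)],key=lambda q:-q[0])
def snap(n,name):
    C=cam(n); im=optics.camera(n); cv2.imwrite(f"pics/{name}.png",im[:,:,::-1]); return C,im
E
python3 - <<'E'
from h import *
C=cam("scene"); im=cv2.imread("pics/scene0.png")[:,:,::-1]
hsv=cv2.cvtColor(np.ascontiguousarray(im),cv2.COLOR_RGB2HSV)
for nm,lo,hi,z in (("blue",105,125,12),("yel",18,32,12)):
    m=(hsv[...,0]>=lo)&(hsv[...,0]<=hi)&(hsv[...,1]>150)&(hsv[...,2]>80)
    for a,b,c,mm in blob(m)[:3]:
        cnt=max(cv2.findContours(mm.astype(np.uint8),0,2)[0],key=len)
        W=np.array([ray(C,q,z)[:2] for q in cv2.convexHull(cnt).reshape(-1,2)],np.float32)
        print(nm,a,b,c,cv2.minEnclosingCircle(W),cv2.minAreaRect(W))
for nm,uv,z in (("pan",(265,222),48),("stopper foot",(344,270),12),("cap",(392,234),110),("tub",(374,220),95),("vial top",(369,250),58),("timer",(343,308),21),("tape",(292,283),18)): print(nm,ray(C,uv,z).round())
for q in [(211,243),(247,257),(303,229),(262,208)]: print(ray(C,q,38).round())
E
python3 - <<'E'
import cv2
im=cv2.imread("pics/scene0.png")[180:300,200:440]
cv2.imwrite("pics/crop0.png",cv2.resize(im,None,fx=3.3,fy=3.3,interpolation=2))
E
```

```text
blue 1348 (np.int32(323), np.int32(252), np.int32(93), np.int32(39)) [371.3 275.8] ((548.0780639648438, -15.491288185119629), 110.131591796875) ((532.0625, -31.65582275390625), (173.24673461914062, 210.9371337890625), 45.87127685546875)
blue 303 (np.int32(174), np.int32(219), np.int32(36), np.int32(23)) [192.8 231.4] ((386.1427307128906, 460.4429931640625), 71.4984359741211) ((395.8673400878906, 444.3740234375), (142.6009521484375, 74.12728881835938), 31.7762393951416)
blue 48 (np.int32(171), np.int32(220), np.int32(9), np.int32(9)) [174.1 223.6] ((385.4506530761719, 516.3792724609375), 29.245452880859375) ((382.5892333984375, 518.6756591796875), (56.90949249267578, 20.846105575561523), 51.25140380859375)
yel 8514 (np.int32(401), np.int32(279), np.int32(134), np.int32(115)) [469.6 334.9] ((487.9728698730469, -308.3585205078125), 182.91177368164062) ((487.39202880859375, -307.6963806152344), (339.2982482910156, 146.36569213867188), 8.79615306854248)
pan [501. 284.  48.]
stopper foot [493.  13.  12.]
cap [545. -75. 110.]
tub [608.  21.  95.]
vial top [536. -23.  58.]
timer [362. -97.  21.]
tape [367.  49.  18.]
[346. 301.  38.]
[356. 182.  38.]
[551. 198.  38.]
[576. 382.  38.]
```

View pics/crop0.png

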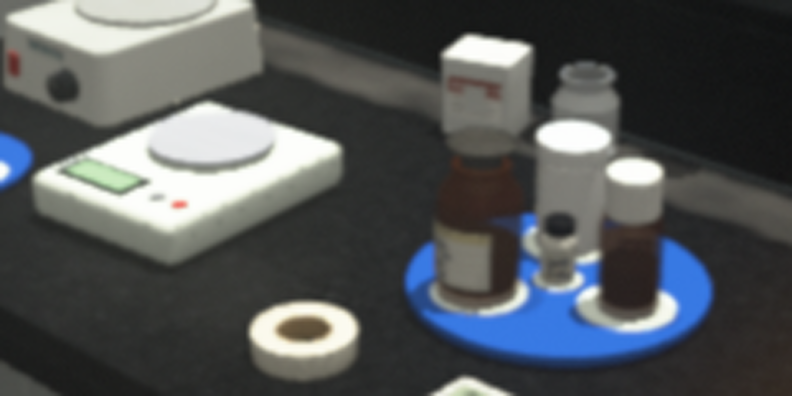

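The crop confirms the stand with its three containers and vial, and the balance with its display and keys. On the stand, the stopper bottle is at left-front, the tub at the back and the cap bottle at right. I'm moving above the stand for a close look.

Emit:
{"api": "step_arm", "payload": {
  "targets": [1, -23.6, -19.1, -4.4, 0, 0, 0, 1, -23.6, -19.1, -4.4, 0, 0, 0, 1, -23.6, -19.1, -4.4, 0, 0, 0, 1, -23.6, -19.1, -4.4, 0, 0, 0, 1, -23.6, -19.1, -4.4, 0, 0, 0, 1, -23.6, -19.1, -4.4, 0, 0, 0, 1, -23.6, -19.1, -4.4, 0, 0, 0, 1, -23.6, -19.1, -4.4, 0, 0, 0, 1, -23.6, -19.1, -4.4, 0, 0, 0, 1, -23.6, -19.1, -4.4, 0, 0, 0]
}}

```text
clock: 0.98
tool_pos: [352.8, 244.0, 257.6]
ee_rot: [0.189, 0.982, -0.0, -0.0]
ft_force: [0.2, 0.3, 0.0]
gripper_width: 85.3
grasp_force: 0.0
```

Emit:
{"api": "step_arm", "payload": {
  "targets": [1, -23.6, -19.1, -4.4, 0, 0, 0, 1, -23.6, -19.1, -4.4, 0, 0, 0, 1, -23.6, -19.1, -4.4, 0, 0, 0, 1, -23.6, -19.1, -4.4, 0, 0, 0, 1, -23.6, -19.1, -4.4, 0, 0, 0, 1, -23.6, -19.1, -4.4, 0, 0, 0, 1, -23.6, -19.1, -4.4, 0, 0, 0, 1, -23.6, -19.1, -4.4, 0, 0, 0, 1, -23.6, -19.1, -4.4, 0, 0, 0, 1, -23.6, -19.1, -4.4, 0, 0, 0]
}}

```text
clock: 1.82
tool_pos: [500.9, -20.6, 301.6]
ee_rot: [0.189, 0.982, 0.0, -0.0]
ft_force: [0.4, -0.3, 0.2]
gripper_width: 85.2
grasp_force: 0.0
```

Emit:
{"api": "step_arm", "payload": {
  "targets": [1, 0, 0, 0, 0, 0, -5.5, 1, 0, 0, 0, 0, 0, -5.5, 1, 0, 0, 0, 0, 0, -5.5, 1, 0, 0, 0, 0, 0, -5.3, 1, 0, 0, 0, 0, 0, 0, 1, 0, 0, 0, 0, 0, 0]
}}

```text
clock: 2.32
tool_pos: [500.4, -19.4, 301.3]
ee_rot: [0.001, 1.0, 0.0, -0.0]
ft_force: [0.8, -0.6, -0.1]
gripper_width: 85.4
grasp_force: 0.0
```

```bash
python3 - <<'E'
from h import *
o=ctrl.get_obs(); print(o["clock"],o["tool_pos"],Ro.from_quat(o["ee_rot"]).as_matrix().round(3).tolist())
snap("wrist","w1"); snap("side","side1")
E
```

```text
2.3167 [500.44402082 -19.38369761 301.32392186] [[-1.0, 0.003, -0.001], [0.003, 1.0, 0.0], [0.001, 0.0, -1.0]]
```

View pics/w1.png

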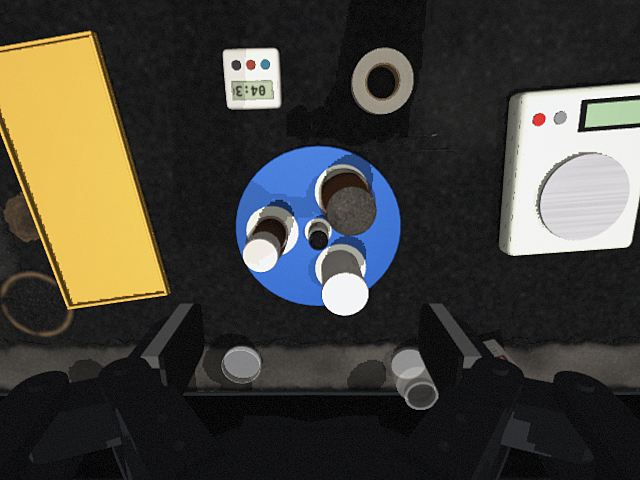

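The wrist view shows the stopper top at (351,212), cap top at (262,252), tub lid at (345,294), vial cap at (318,239), pan at (585,197) and the tray at left.

```bash
python3 - <<'E'
from h import *
C=cam("wrist"); im=cv2.imread("pics/w1.png")
hsv=cv2.cvtColor(im,cv2.COLOR_BGR2HSV)
def mask(lo,hi): return (hsv[...,0]>=lo)&(hsv[...,0]<=hi)&(hsv[...,1]>110)&(hsv[...,2]>60)
for nm,lo,hi,z in (("blue",100,130,12),("yel",15,35,12)):
    a,b,c,mm=blob(mask(lo,hi))[0]
    h=cv2.convexHull(max(cv2.findContours(mm.astype(np.uint8),0,2)[0],key=len)).reshape(-1,2)
    W=np.array([ray(C,q,z)[:2] for q in h],np.float32)
    print(nm,b,cv2.minEnclosingCircle(W),cv2.fitEllipse(W),cv2.minAreaRect(W),cv2.boxPoints(cv2.minAreaRect(W)).round(0).tolist())
for nm,uv,z in (("pan",(585,197),48),("stopper",(351,212),124),("cap",(262,253),114),("tub",(345,294),97),("vial",(318,240),59),("timer",(252,78),21),("tape",(382,81),18),
 ("spot stop bottom-left",(316,190),12),("spot cap left",(247,233),12),("spot tub left",(316,266),12),("jar",(415,392),60),("petri",(241,362),15)): print(nm,ray(C,uv,z).round(1))
# bright blobs: lids
for a,b,c,mm in blob((hsv[...,1]<40)&(hsv[...,2]>200))[:9]: print(a,b,c)
for q in [(512,94),(500,254),(632,242)]: print(ray(C,q,38).round())
E
python3 - <<'E'
import cv2
im=cv2.imread("pics/w1.png")[140:320,225:415]
cv2.imwrite("pics/crop1.png",cv2.resize(im,None,fx=3.2,fy=3.2,interpolation=2))
E
```

```text
blue (np.int32(236), np.int32(145), np.int32(165), np.int32(161)) ((549.6633911132812, -10.26789379119873), 105.30150604248047) ((549.7662353515625, -10.266120910644531), (209.81700134277344, 210.11196899414062), 85.81007385253906) ((547.0653686523438, -11.29736328125), (205.01414489746094, 210.00076293945312), 22.682382583618164) [[412.0, 46.0], [493.0, -148.0], [682.0, -69.0], [601.0, 125.0]]
yel (np.int32(0), np.int32(30), np.int32(171), np.int32(280)) ((491.2991943359375, -305.01123046875), 174.4342041015625) ((513.1657104492188, -292.74041748046875), (172.0081024169922, 444.76080322265625), 95.30120849609375) ((491.21551513671875, -302.46490478515625), (320.656982421875, 145.69520568847656), 8.69366455078125) [[322.0, -255.0], [344.0, -399.0], [661.0, -350.0], [639.0, -206.0]]
pan [500.6 292.5  48. ]
stopper [501.1  18.6 124. ]
cap [545.1 -68.  114. ]
tub [598.   17.9  97. ]
vial [548.1 -10.9  59. ]
timer [372.3 -84.1  21. ]
tape [375.1  60.4  18. ]
spot stop bottom-left [498.1 -12.8  12. ]
spot cap left [ 552.9 -100.3   12. ]
spot tub left [597.8 -12.4  12. ]
jar [755.2 116.8  60. ]
petri [ 741.3 -117.9   15. ]
16908 (np.int32(509), np.int32(84), np.int32(131), np.int32(172)) [574.1 177.8]
2072 (np.int32(223), np.int32(49), np.int32(57), np.int32(59)) [251.7  75.1]
1531 (np.int32(322), np.int32(273), np.int32(46), np.int32(42)) [344.6 293.7]
875 (np.int32(243), np.int32(239), np.int32(34), np.int32(33)) [259.7 255.2]
225 (np.int32(283), np.int32(217), np.int32(15), np.int32(37)) [291.6 237.1]
179 (np.int32(244), np.int32(82), np.int32(27), np.int32(16)) [258.5  89.4]
175 (np.int32(315), np.int32(248), np.int32(13), np.int32(36)) [319.8 264.4]
168 (np.int32(246), np.int32(207), np.int32(18), np.int32(28)) [252.9 220.2]
131 (np.int32(315), np.int32(170), np.int32(11), np.int32(35)) [318.7 185.5]
[390. 197.  38.]
[572. 212.  38.]
[557. 369.  38.]
```

View pics/crop1.png

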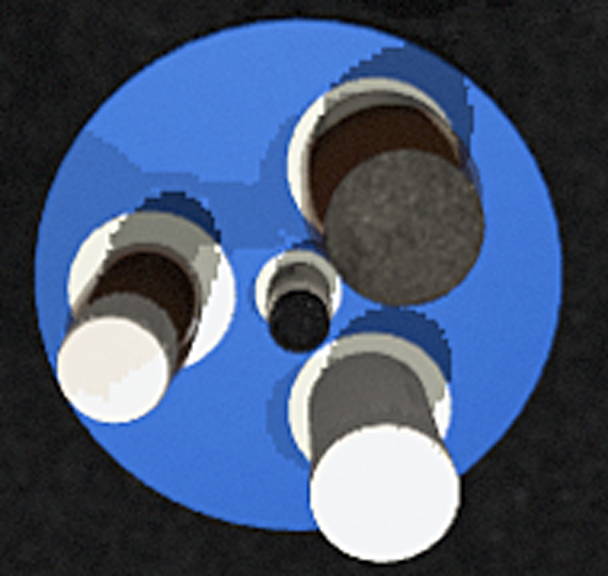

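The stand centre is about (550,-10). The containers are at S(500,18), C(549,-69) and T(599,18), and the vial at (548,-11). The tray centre is about (491,-305), turned 8.7°. The cap bottle goes first, with the jaws along world x. I'll turn 90° and hover over it.

Emit:
{"api": "step_arm", "payload": {
  "targets": [1, 0, 0, 0, 0, 0, 7.1, 1, 0, 0, 0, 0, 0, 7.1, 1, 0, 0, 0, 0, 0, 7.1, 1, 0, 0, 0, 0, 0, 7.1, 1, 0, 0, 0, 0, 0, 7.1, 1, 0, 0, 0, 0, 0, 7.1, 1, 0, 0, 0, 0, 0, 7.1, 1, 0, 0, 0, 0, 0, 7.1, 1, 0, 0, 0, 0, 0, 7.1, 1, 0, 0, 0, 0, 0, 7.1, 1, 0, 0, 0, 0, 0, 7.1, 1, 0, 0, 0, 0, 0, 7.1]
}}

```text
clock: 3.42
tool_pos: [500.6, -19.3, 301.6]
ee_rot: [0.68, 0.734, 0.0, -0.0]
ft_force: [0.4, -0.3, 0.1]
gripper_width: 85.3
grasp_force: 0.0
```

Emit:
{"api": "step_arm", "payload": {
  "targets": [1, 0, 0, 0, 0, 0, 4.8, 1, -12, 12, 16, 0, 0, 0, 1, -12, 12, 16, 0, 0, 0, 1, -13, 12, 16, 0, 0, 0, 1, -13, 12, 16, 0, 0, 0, 1, 0, 0, 16, 0, 0, 0, 1, 0, 0, 16, 0, 0, 0, 1, 0, 0, 0, 0, 0, 0, 1, 0, 0, 0, 0, 0, 0]
}}

```text
clock: 4.17
tool_pos: [548.0, -69.0, 205.0]
ee_rot: [0.707, 0.707, -0.001, -0.001]
ft_force: [0.2, 0.0, -0.1]
gripper_width: 85.6
grasp_force: 0.0
```

```bash
python3 - <<'E'
from h import *
C,im=snap("wrist","w2"); o=ctrl.get_obs(); print(o["joint_pos"].round(2),o["tool_pos"],Ro.from_quat(o["ee_rot"]).as_matrix().round(3).tolist())
hsv=cv2.cvtColor(im,cv2.COLOR_RGB2HSV)
for a,b,c,mm in blob((hsv[...,1]<40)&(hsv[...,2]>190))[:5]: print(a,b,c,ray(C,c,114).round(1))
E
```

```text
[-0.42  0.37  0.71  1.54 -0.25  1.32  0.31] [548.85173288 -69.18785039 206.11438286] [[0.0, 1.0, 0.0], [1.0, -0.0, -0.0], [-0.0, 0.0, -1.0]]
11135 (np.int32(0), np.int32(207), np.int32(84), np.int32(195)) [ 33.1 303.9] [ 337.9 -121.8  114. ]
5236 (np.int32(333), np.int32(71), np.int32(88), np.int32(80)) [378.4 110. ] [591.5  16.7 114. ]
3115 (np.int32(97), np.int32(194), np.int32(71), np.int32(61)) [132.3 223.1] [421.8 -58.7 114. ]
2026 (np.int32(71), np.int32(17), np.int32(81), np.int32(60)) [113.1  40.4] [426.2  57.  114. ]
1730 (np.int32(287), np.int32(217), np.int32(49), np.int32(45)) [310.6 238.9] [547.7 -70.2 114. ]
```

View pics/w2.png

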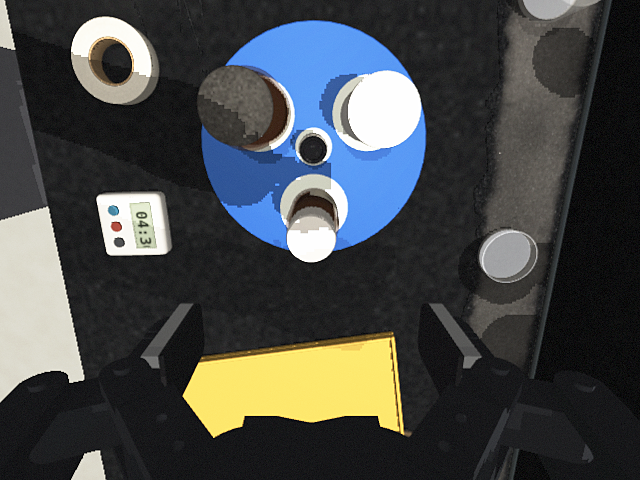

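The cap bottle's cap is centred at (311,239), directly under the tool. I'm descending and gripping.

Emit:
{"api": "step_arm", "payload": {
  "targets": [1, -1, 0, 18, 0, 0, 0, 1, 0, 0, 18, 0, 0, 0, 1, 0, 0, 18, 0, 0, 0, 1, 0, 0, 18, 0, 0, 0, 1, 0, 0, 18, 0, 0, 0, 1, 0, 0, 18, 0, 0, 0, 1, 0, 0, 18, 0, 0, 0, 1, 0, 0, 18, 0, 0, 0, 1, 0, 0, 0, 0, 0, 0, 1, 0, 0, 0, 0, 0, 0]
}}

```text
clock: 5.05
tool_pos: [549.1, -70.1, 62.3]
ee_rot: [0.707, 0.707, 0.0, 0.0]
ft_force: [0.5, 0.3, 1.5]
gripper_width: 85.5
grasp_force: 0.0
```

Emit:
{"api": "step_arm", "payload": {
  "targets": [0.3, 0, 0, 0, 0, 0, 0, 0.3, 0, 0, 0, 0, 0, 0, 0.3, 0, 0, 0, 0, 0, 0, 0.3, 0, 0, 0, 0, 0, 0, 0.3, 0, 0, 0, 0, 0, 0, 0.3, 0, 0, 0, 0, 0, 0, 0.3, 0, 0, 0, 0, 0, 0, 0.3, 0, 0, 0, 0, 0, 0, 0.3, 0, 0, 0, 0, 0, 0, 0.3, 0, 0, 0, 0, 0, 0],
  "force": 35
}}

```text
clock: 5.88
tool_pos: [549.4, -70.5, 63.0]
ee_rot: [0.707, 0.707, 0.001, 0.001]
ft_force: [-0.8, 0.1, 6.0]
gripper_width: 36.4
grasp_force: 34.3
```

The width reads 36 mm where 44 was expected, so I'm looking.

```bash
python3 - <<'E'
from h import *
_,a=snap("scene","s3"); _,b=snap("side","d3"); _,c=snap("wrist","w3")
a=cv2.resize(a[180:300,310:430],(400,400)); b=cv2.resize(b[170:290,250:410],(400,400)); 
cv2.imwrite("pics/c3.png",np.hstack([a,b])[:,:,::-1])
o=ctrl.get_obs(); print(o["gripper_width"],o["grasp_force"],o["ft_force"],o["wrist_torque"])
E
```

```text
36.122697376179275 34.328556685941294 [-1.17991189  0.44630221  5.55143263] [ 0.06523558  0.331182   -0.01282557]
```

View pics/c3.png

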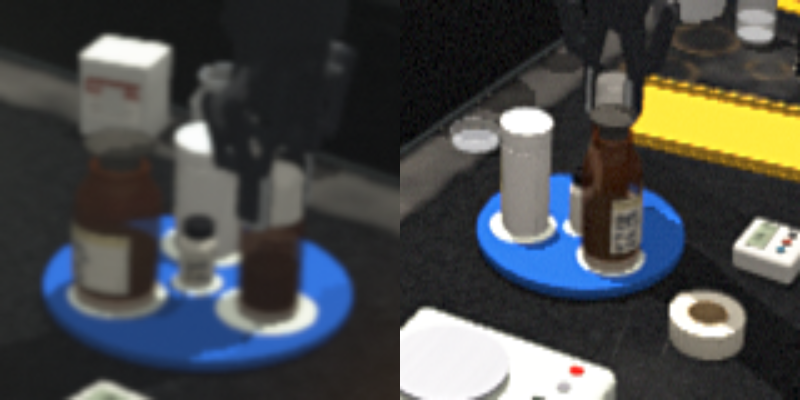

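View pics/w3.png

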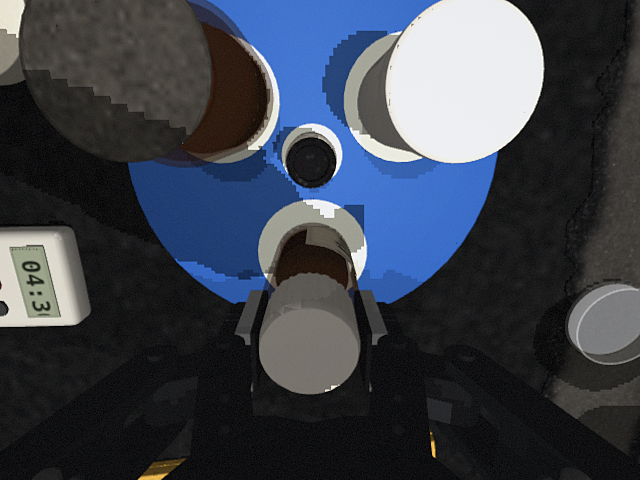

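```bash
python3 - <<'E'
from h import *
S,D,W=cam("scene"),cam("side"),cam("wrist")
for z in (50,65,80,95):
    print(z,(proj(S,[[525,-70,z],[525,-81,z]])-[310,180])/.3,(proj(D,[[525,-59,z],[573,-59,z],[525,-81,z]])-[250,170])/[.4,.3],proj(W,[[527,-59,z],[527,-81,z]]).round())
print((proj(S,[[549,-70,12],[549,-70,87],[549,-70,114]])-[310,180])/.3)
print((proj(D,[[549,-70,12],[549,-70,87],[549,-70,114]])-[250,170])/[.4,.3])
E
```

```text
50 [[243.74365006 271.87795128]
 [257.55017309 277.21421551]] [[224.01385703 164.86335099]
 [183.09179788 151.45754507]
 [234.09588561 155.82779779]] [[266. 259.]
 [267. 299.]]
65 [[244.77827461 251.09863627]
 [258.66717641 256.33919855]] [[224.69166136 146.64851676]
 [183.58709024 133.45861914]
 [234.80820992 137.79190675]] [[262. 270.]
 [264. 313.]]
80 [[245.82430608 230.09022565]
 [259.79656946 235.23263718]] [[225.37528752 128.27723099]
 [184.08657289 115.30741771]
 [235.52657931 119.60295555]] [[258. 283.]
 [260. 329.]]
95 [[246.88193416 208.84890968]
 [260.93855953 213.89065751]] [[226.06481083 109.74746926]
 [184.59029925  97.00200014]
 [236.25107107 101.2589875 ]] [[253. 299.]
 [255. 349.]]
[[262.99852889 310.46996477]
 [268.66443758 208.26309049]
 [270.78048728 170.09183899]]
[[207.04844439 198.6129969 ]
 [210.052642   108.91971544]
 [211.1656128   75.69087476]]
```

The pads hold the 36 mm cap, with their tips at about z 85, so the fingers end higher than I assumed. The bottle is upright and the cap grip is sound, so I'm lifting it and carrying it to the tray's middle.

Emit:
{"api": "step_arm", "payload": {
  "targets": [0.3, 0, 0, -5, 0, 0, 0, 0.3, 0, 0, -10, 0, 0, 0, 0.3, 0, 0, -15, 0, 0, 0, 0.3, 0, 0, -15, 0, 0, 0, 0.3, 0, 0, -15, 0, 0, 0, 0.3, 0, 0, -10, 0, 0, 0, 0.3, 0, 0, -5, 0, 0, 0, 0.3, 0, 0, 0, 0, 0, 0]
}}

```text
clock: 6.7
tool_pos: [549.5, -70.7, 138.0]
ee_rot: [0.707, 0.707, 0.001, 0.001]
ft_force: [-0.3, -0.1, -0.6]
gripper_width: 35.9
grasp_force: 34.3
```

```bash
python3 - <<'E'
from h import *
C,c=snap("wrist","w4"); _,a=snap("scene","s4")
a=cv2.resize(a[140:300,310:430],(450,600)); c=cv2.resize(c[240:480,180:460],(350,600))
cv2.imwrite("pics/c4.png",np.hstack([a,c])[:,:,::-1])
E
```

```text
(no output)
```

View pics/c4.png

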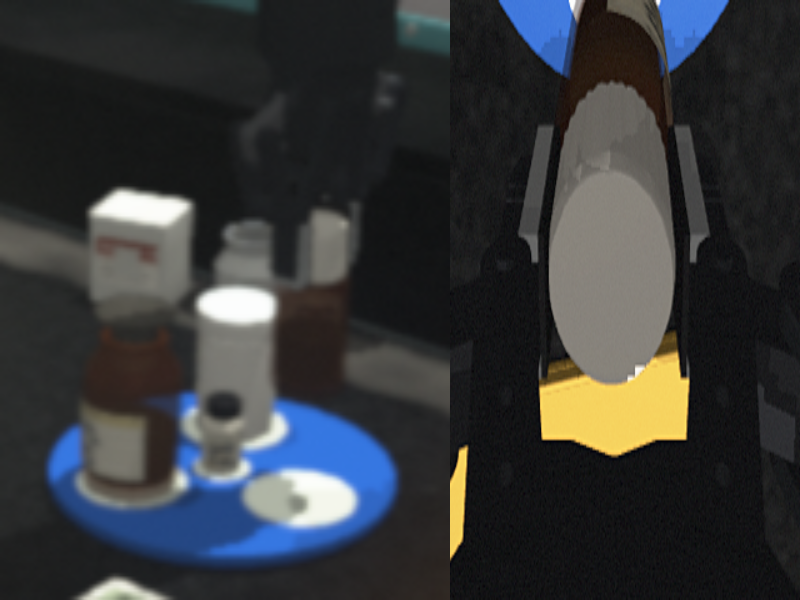

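The cap bottle hangs upright from the cap. I'm carrying it to the tray's middle.

Emit:
{"api": "step_arm", "payload": {
  "targets": [0.3, -10, -2.5, 0, 0, 0, 0, 0.3, -24, -6, 0, 0, 0, 0, 0.3, -24, -6, 0, 0, 0, 0, 0.3, -24, -6, 0, 0, 0, 0, 0.3, -24, -6, 0, 0, 0, 0, 0.3, -24, -6, 0, 0, 0, 0, 0.3, -24, -6, 0, 0, 0, 0, 0.3, -24, -6, 0, 0, 0, 0, 0.3, -24, -6, 0, 0, 0, 0, 0.3, -22, -6, 0, 0, 0, 0, 0.3, -10, -4, 0, 0, 0, 0, 0.3, 0, 0, 0, 0, 0, 0]
}}

```text
clock: 7.8
tool_pos: [484.8, -308.5, 136.2]
ee_rot: [0.71, 0.705, -0.002, -0.0]
ft_force: [0.0, -0.3, -0.3]
gripper_width: 36.2
grasp_force: 34.3
```

Emit:
{"api": "step_arm", "payload": {
  "targets": [0.3, 0, 0, 10, 0, 0, 0, 0.3, 0, 0, 14, 0, 0, 0, 0.3, 0, 0, 14, 0, 0, 0, 0.3, 0, 0, 14, 0, 0, 0, 0.3, 0, 0, 12, 0, 0, 0, 0.3, 0, 0, 8, 0, 0, 0, 0.3, 0, 0, 4, 0, 0, 0, 0.3, 0, 0, 3, 0, 0, 0, 0.3, 0, 0, 1, 0, 0, 0, 0.3, 0, 0, 0, 0, 0, 0, 0.3, 0, 0, 0, 0, 0, 0]
}}

```text
clock: 8.72
tool_pos: [488.5, -304.8, 57.2]
ee_rot: [0.707, 0.707, 0.0, 0.001]
ft_force: [0.3, -0.5, -0.3]
gripper_width: 36.3
grasp_force: 34.3
```

Emit:
{"api": "step_arm", "payload": {
  "targets": [0.3, 0, 0, 1, 0, 0, 0, 0.3, 0, 0, 1, 0, 0, 0, 0.3, 0, 0, 0, 0, 0, 0, 0.3, 0, 0, 0, 0, 0, 0]
}}

```text
clock: 9.05
tool_pos: [488.5, -304.8, 55.1]
ee_rot: [0.707, 0.707, 0.0, 0.001]
ft_force: [0.3, 0.6, 0.0]
gripper_width: 35.9
grasp_force: 34.6
```

Emit:
{"api": "step_arm", "payload": {
  "targets": [0.3, 0, 0, 1, 0, 0, 0, 0.3, 0, 0, 0, 0, 0, 0, 0.6, 0, 0, 0, 0, 0, 0, 1, 0, 0, 0, 0, 0, 0, 1, 0, 0, 0, 0, 0, 0, 1, 0, 0, 0, 0, 0, 0, 1, 0, 0, 0, 0, 0, 0, 1, 0, 0, -10, 0, 0, 0, 1, 0, 0, -25, 0, 0, 0, 1, 0, 0, -35, 0, 0, 0, 1, 0, 0, -35, 0, 0, 0, 1, 0, 0, -25, 0, 0, 0]
}}

```text
clock: 10.05
tool_pos: [488.7, -305.5, 187.5]
ee_rot: [0.707, 0.707, 0.0, 0.002]
ft_force: [1.1, 0.4, -0.2]
gripper_width: 85.4
grasp_force: 0.0
```

Emit:
{"api": "step_arm", "payload": {
  "targets": [1, 0, 0, 0, 0, 0, -7.1, 1, 0, 0, 0, 0, 0, -7.1, 1, 0, 0, 0, 0, 0, -7.1, 1, 0, 0, 0, 0, 0, -7.1, 1, 0, 0, 0, 0, 0, -7.1, 1, 0, 0, 0, 0, 0, -7.1, 1, 0, 0, 0, 0, 0, -7.1, 1, 0, 0, 0, 0, 0, -7.1, 1, 0, 0, 0, 0, 0, -7.1, 1, 0, 0, 0, 0, 0, -7.1, 1, 0, 0, 0, 0, 0, -7.1, 1, 0, 0, 0, 0, 0, -7.1]
}}

```text
clock: 11.05
tool_pos: [487.9, -304.7, 184.4]
ee_rot: [0.039, 0.999, -0.0, 0.0]
ft_force: [-0.4, 0.7, 0.7]
gripper_width: 85.6
grasp_force: 0.0
```

```bash
python3 - <<'E'
from h import *
C,im=snap("wrist","w5"); o=ctrl.get_obs(); print(o["clock"],o["tool_pos"],Ro.from_quat(o["ee_rot"]).as_matrix().round(3).tolist())
_,a=snap("scene","s5")
cv2.imwrite("pics/c5.png",np.hstack([cv2.resize(im,(400,300)),cv2.resize(a[180:420,260:580],(400,300))])[:,:,::-1])
E
```

```text
11.1 [ 487.90691333 -304.74872364  184.41285805] [[-0.997, 0.075, 0.001], [0.075, 0.997, -0.0], [-0.001, -0.0, -1.0]]
```

View pics/c5.png

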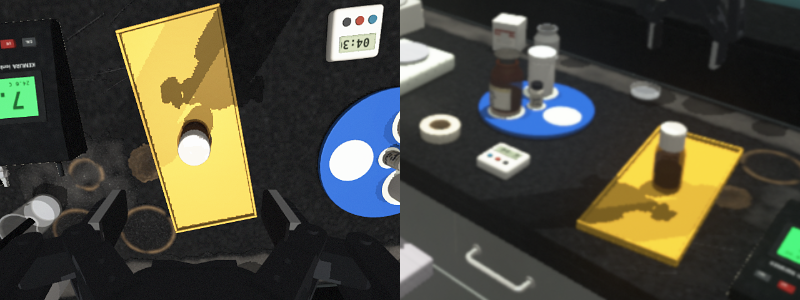

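The cap bottle stands upright in the tray's middle, at (193,148) in the left panel. Next is the tub.

Emit:
{"api": "step_arm", "payload": {
  "targets": [1, 0, 0, -6, 0, 0, -4.3, 1, -5, 15, 0, 0, 0, 0, 1, -10.5, 30, 0, 0, 0, 0, 1, -10.5, 30, 0, 0, 0, 0, 1, -10.5, 30, 0, 0, 0, 0, 1, -10.5, 30, 0, 0, 0, 0, 1, -10.5, 30, 0, 0, 0, 0, 1, -10.5, 30, 0, 0, 0, 0, 1, -10.5, 30, 0, 0, 0, 0, 1, -10.5, 30, 0, 0, 0, 0, 1, -10.5, 30, 0, 0, 0, 0, 1, -10.5, 30, 0, 0, 0, 0]
}}

```text
clock: 12.15
tool_pos: [601.3, 10.9, 190.1]
ee_rot: [0.006, 1.0, -0.0, 0.0]
ft_force: [-0.6, -0.2, 0.8]
gripper_width: 85.4
grasp_force: 0.0
```

Emit:
{"api": "step_arm", "payload": {
  "targets": [1, -5, 25, 0, 0, 0, 0, 1, -1.5, 12, 0, 0, 0, 0, 1, 0, 0, 0, 0, 0, 0, 1, 0, 0, 0, 0, 0, 0, 1, 0, 0, 0, 0, 0, 0]
}}

```text
clock: 12.57
tool_pos: [607.4, 43.0, 189.9]
ee_rot: [0.007, 1.0, -0.001, -0.0]
ft_force: [0.7, 0.4, 0.1]
gripper_width: 85.3
grasp_force: 0.0
```

```bash
python3 - <<'E'
from h import *
C,im=snap("wrist","w6"); o=ctrl.get_obs(); print(o["clock"],o["tool_pos"],o["ee_rot"].round(3))
hsv=cv2.cvtColor(im,cv2.COLOR_RGB2HSV)
for a,b,c,mm in blob((hsv[...,1]<40)&(hsv[...,2]>190))[:6]:
    h=cv2.convexHull(max(cv2.findContours(mm.astype(np.uint8),0,2)[0],key=len)).reshape(-1,2)
    W=np.array([ray(C,q,97)[:2] for q in h],np.float32); print(a,b,cv2.minEnclosingCircle(W))
E
```

```text
12.6167 [607.48016026  42.76757353 189.91495671] [ 0.007  1.    -0.001  0.   ]
17924 (np.int32(523), np.int32(0), np.int32(117), np.int32(178)) ((511.00909423828125, 223.6431121826172), 65.50057983398438)
4366 (np.int32(149), np.int32(112), np.int32(74), np.int32(76)) ((546.1401977539062, -40.345706939697266), 24.745445251464844)
3176 (np.int32(240), np.int32(196), np.int32(81), np.int32(62)) ((594.6027221679688, 22.552871704101562), 31.1347599029541)
1088 (np.int32(494), np.int32(342), np.int32(53), np.int32(40)) ((719.05859375, 209.87596130371094), 26.15593719482422)
150 (np.int32(251), np.int32(172), np.int32(19), np.int32(26)) ((569.7825927734375, 7.980438232421875), 10.615570068359375)
132 (np.int32(282), np.int32(96), np.int32(36), np.int32(32)) ((522.6292724609375, 36.494361877441406), 14.937112808227539)
```

Emit:
{"api": "step_arm", "payload": {
  "targets": [1, 4, -12, 0, 0, 0, 0, 1, 4.5, -12.5, 0, 0, 0, 0, 1, 0, 0, 15, 0, 0, 0, 1, 0, 0, 20, 0, 0, 0, 1, 0, 0, 20, 0, 0, 0, 1, 0, 0, 20, 0, 0, 0, 1, 0, 0, 20, 0, 0, 0, 1, 0, 0, 20, 0, 0, 0, 1, 0, 0, 15, 0, 0, 0, 1, 0, 0, 10, 0, 0, 0, 1, 0, 0, 5, 0, 0, 0, 1, 0, 0, 0, 0, 0, 0]
}}

```text
clock: 13.62
tool_pos: [598.0, 20.4, 43.8]
ee_rot: [0.005, 1.0, -0.0, -0.001]
ft_force: [0.1, 0.1, -0.3]
gripper_width: 85.5
grasp_force: 0.0
```

Emit:
{"api": "step_arm", "payload": {
  "targets": [0.4, 0, 0, 0, 0, 0, 0, 0.4, 0, 0, 0, 0, 0, 0, 0.4, 0, 0, 0, 0, 0, 0, 0.4, 0, 0, 0, 0, 0, 0, 0.4, 0, 0, 0, 0, 0, 0, 0.4, 0, 0, 0, 0, 0, 0, 0.4, 0, 0, 0, 0, 0, 0, 0.4, 0, 0, 0, 0, 0, 0],
  "force": 30
}}

```text
clock: 14.28
tool_pos: [600.2, 21.9, 46.0]
ee_rot: [0.005, 1.0, -0.0, 0.001]
ft_force: [-0.6, -1.3, 5.1]
gripper_width: 49.4
grasp_force: 30.8
```

Emit:
{"api": "step_arm", "payload": {
  "targets": [0.4, 0, 0, -5, 0, 0, 0, 0.4, 0, 0, -15, 0, 0, 0, 0.4, 0, 0, -20, 0, 0, 0, 0.4, 0, 0, -20, 0, 0, 0, 0.4, 0, 0, -15, 0, 0, 0, 0.4, 0, 0, -5, 0, 0, 0, 0.4, 0, -10, 0, 0, 0, 0, 0.4, 1, -25, 0, 0, 0, 0, 0.4, 2, -28, 0, 0, 0, 0, 0.4, 2, -28, 0, 0, 0, 0, 0.4, 2, -28, 0, 0, 0, 0, 0.4, 2, -28, 0, 0, 0, 0]
}}

```text
clock: 15.28
tool_pos: [586.8, -126.7, 122.6]
ee_rot: [0.005, 1.0, 0.0, -0.002]
ft_force: [0.8, -0.3, -0.5]
gripper_width: 48.8
grasp_force: 31.1
```

Emit:
{"api": "step_arm", "payload": {
  "targets": [0.4, 2, -28, 0, 0, 0, 0, 0.4, 2, -28, 0, 0, 0, 0, 0.4, 2, -28, 0, 0, 0, 0, 0.4, 2, -28, 0, 0, 0, 0, 0.4, 2, -28, 0, 0, 0, 0, 0.4, 0, -15, 0, 0, 0, 0, 0.4, 0, -6, 0, 0, 0, 0, 0.4, 0, 0, 0, 0, 0, 0, 0.4, 0, 0, 0, 0, 0, 0]
}}

```text
clock: 16.03
tool_pos: [577.5, -283.6, 123.7]
ee_rot: [0.004, 1.0, 0.001, -0.0]
ft_force: [-0.3, 0.4, -0.7]
gripper_width: 49.0
grasp_force: 31.1
```

Emit:
{"api": "step_arm", "payload": {
  "targets": [0.4, 0, -7, 10, 0, 0, 0, 0.4, 0, 0, 15, 0, 0, 0, 0.4, 0, 0, 15, 0, 0, 0, 0.4, 0, 0, 15, 0, 0, 0, 0.4, 0, 0, 13, 0, 0, 0, 0.4, 0, 0, 8, 0, 0, 0, 0.4, 0, 0, 4, 0, 0, 0, 0.4, 0, 0, 2, 0, 0, 0, 0.4, 0, 0, 0, 0, 0, 0, 0.4, 0, 0, 0, 0, 0, 0]
}}

```text
clock: 16.87
tool_pos: [577.9, -292.8, 43.3]
ee_rot: [0.004, 1.0, -0.0, 0.001]
ft_force: [-0.4, -0.1, 0.1]
gripper_width: 49.3
grasp_force: 31.1
```

Emit:
{"api": "step_arm", "payload": {
  "targets": [0.4, 0, 0, 1, 0, 0, 0, 0.4, 0, 0, 1, 0, 0, 0, 0.4, 0, 0, 1, 0, 0, 0, 0.4, 0, 0, 0, 0, 0, 0]
}}

```text
clock: 17.2
tool_pos: [577.2, -292.7, 39.6]
ee_rot: [0.005, 1.0, 0.0, 0.0]
ft_force: [-0.1, 0.1, -1.5]
gripper_width: 49.2
grasp_force: 31.1
```

Emit:
{"api": "step_arm", "payload": {
  "targets": [0.4, 0, 0, 1, 0, 0, 0, 0.4, 0, 0, 0.5, 0, 0, 0, 0.4, 0, 0, 0, 0, 0, 0, 0.7, 0, 0, 0, 0, 0, 0, 1, 0, 0, 0, 0, 0, 0, 1, 0, 0, 0, 0, 0, 0, 1, 0, 0, 0, 0, 0, 0, 1, 0, 0, -10, 0, 0, 0, 1, 0, 0, -35, 0, 0, 0, 1, 0, 0, -35, 0, 0, 0, 1, 0, 0, -35, 0, 0, 0, 1, 0, 0, -35, 0, 0, 0]
}}

```text
clock: 18.2
tool_pos: [577.0, -292.7, 190.7]
ee_rot: [0.005, 1.0, -0.0, 0.0]
ft_force: [0.9, -0.3, -0.5]
gripper_width: 85.4
grasp_force: 0.0
```

Emit:
{"api": "step_arm", "payload": {
  "targets": [1, 3, 13, -5, 0, 0, 0, 1, 7, 28, 0, 0, 0, 0, 1, 7, 28, 0, 0, 0, 0, 1, 7, 28, 0, 0, 0, 0, 1, 7, 28, 0, 0, 0, 0, 1, 7, 28, 0, 0, 0, 0, 1, 7, 28, 0, 0, 0, 0, 1, 7, 28, 0, 0, 0, 0, 1, 7, 28, 0, 0, 0, 0, 1, 7, 28, 0, 0, 0, 0, 1, 7, 28, 0, 0, 0, 0, 1, 4, 18, 0, 0, 0, 0]
}}

```text
clock: 19.2
tool_pos: [502.1, 22.8, 193.9]
ee_rot: [0.003, 1.0, 0.001, 0.0]
ft_force: [0.3, 0.3, -0.0]
gripper_width: 85.6
grasp_force: 0.0
```

Emit:
{"api": "step_arm", "payload": {
  "targets": [1, 0, 0, 0, 0, 0, 0, 1, 0, 0, 0, 0, 0, 0, 1, 0, 0, 0, 0, 0, 0]
}}

```text
clock: 19.45
tool_pos: [503.3, 17.5, 193.6]
ee_rot: [0.005, 1.0, -0.001, 0.001]
ft_force: [0.9, 0.3, 0.8]
gripper_width: 85.4
grasp_force: 0.0
```

```bash
python3 - <<'E'
from h import *
C,im=snap("wrist","w7"); o=ctrl.get_obs(); print(o["clock"],o["tool_pos"],o["ee_rot"].round(3))
_,a=snap("scene","s7"); _,b=snap("side","d7")
cv2.imwrite("pics/c7.png",np.hstack([cv2.resize(im,(400,300)),cv2.resize(a[180:420,260:580],(400,300))])[:,:,::-1])
E
```

```text
19.5 [503.33017481  17.04298343 193.50148248] [ 0.006  1.    -0.001  0.   ]
```

View pics/c7.png

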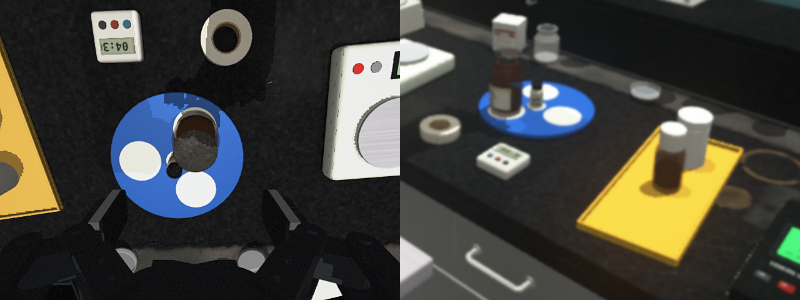

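Both bottles stand upright in the tray. The stopper's top is at about (312,245) in full-frame pixels, under the tool. I'm gripping it by the stopper.

Emit:
{"api": "step_arm", "payload": {
  "targets": [1, 1, 1, 15, 0, 0, 0, 1, 0, 0, 20, 0, 0, 0, 1, 0, 0, 20, 0, 0, 0, 1, 0, 0, 20, 0, 0, 0, 1, 0, 0, 20, 0, 0, 0, 1, 0, 0, 15, 0, 0, 0, 1, 0, 0, 8, 0, 0, 0, 1, 0, 0, 3, 0, 0, 0, 1, 0, 0, 0, 0, 0, 0]
}}

```text
clock: 20.35
tool_pos: [501.9, 19.2, 71.8]
ee_rot: [0.005, 1.0, -0.0, -0.0]
ft_force: [-0.1, 0.5, 0.9]
gripper_width: 85.6
grasp_force: 0.0
```

Emit:
{"api": "step_arm", "payload": {
  "targets": [0.4, 0, 0, 0, 0, 0, 0, 0.4, 0, 0, 0, 0, 0, 0, 0.4, 0, 0, 0, 0, 0, 0, 0.4, 0, 0, 0, 0, 0, 0, 0.4, 0, 0, 0, 0, 0, 0, 0.4, 0, 0, 0, 0, 0, 0, 0.4, 0, 0, 0, 0, 0, 0, 0.4, 0, 0, 0, 0, 0, 0],
  "force": 40
}}

```text
clock: 21.02
tool_pos: [503.1, 19.6, 73.5]
ee_rot: [0.005, 1.0, -0.0, 0.001]
ft_force: [-1.3, -0.9, 6.0]
gripper_width: 46.0
grasp_force: 39.5
```

```bash
python3 - <<'E'
from h import *
import re
# spots from w7 with the recorded pose
p=optics.camera_params("wrist"); H=np.array(p["hand_eye"]); R=Ro.from_quat([0.006,1,-0.001,0]).as_matrix(); Rc=R@H[:3,:3]; c=R@H[:3,3]+[503.33,17.04,193.5]
C=(cam("wrist")[0],Rc.T,-Rc.T@c)
im=cv2.imread("pics/w7.png"); hsv=cv2.cvtColor(im,cv2.COLOR_BGR2HSV)
for nm,z,m in (("white",12,(hsv[...,1]<40)&(hsv[...,2]>170)),("blue",12,(hsv[...,0]>100)&(hsv[...,0]<130)&(hsv[...,1]>110)&(hsv[...,2]>60))):
  for a,b,cc,mm in blob(m)[:5]:
    h=cv2.convexHull(max(cv2.findContours(mm.astype(np.uint8),0,2)[0],key=len)).reshape(-1,2)
    W=np.array([ray(C,q,z)[:2] for q in h],np.float32); print(nm,a,[int(q) for q in b],cv2.minEnclosingCircle(W))
E
```

```text
white 19255 [529, 67, 111, 221] ((482.477783203125, 285.2666320800781), 111.70416259765625)
white 3859 [146, 17, 80, 82] ((371.20477294921875, -86.91094970703125), 41.34678649902344)
white 3308 [191, 226, 67, 63] ((550.0950927734375, -69.35398864746094), 33.02336502075195)
white 2907 [281, 274, 64, 58] ((599.71875, 18.152128219604492), 33.050323486328125)
white 1058 [498, 447, 49, 33] ((815.4585571289062, 264.56573486328125), 32.71183776855469)
blue 20366 [177, 147, 213, 203] ((549.3193969726562, -11.03883171081543), 104.94342803955078)
```

Emit:
{"api": "step_arm", "payload": {
  "targets": [0.4, 0, 0, -5, 0, 0, 0, 0.4, 0, 0, -15, 0, 0, 0, 0.4, 0, 0, -20, 0, 0, 0, 0.4, 0, 0, -20, 0, 0, 0, 0.4, 0, 0, -15, 0, 0, 0, 0.4, 0, 0, -5, 0, 0, 0, 0.4, 3, -10, 0, 0, 0, 0, 0.4, 8, -25, 0, 0, 0, 0, 0.4, 9, -28, 0, 0, 0, 0, 0.4, 9, -28, 0, 0, 0, 0, 0.4, 9, -28, 0, 0, 0, 0, 0.4, 9, -28, 0, 0, 0, 0]
}}

```text
clock: 22.02
tool_pos: [451.1, -128.2, 150.4]
ee_rot: [0.005, 1.0, 0.0, -0.002]
ft_force: [0.4, -0.9, -1.0]
gripper_width: 46.0
grasp_force: 39.4
```

Emit:
{"api": "step_arm", "payload": {
  "targets": [0.4, 9, -28, 0, 0, 0, 0, 0.4, 9, -28, 0, 0, 0, 0, 0.4, 9, -28, 0, 0, 0, 0, 0.4, 9, -28, 0, 0, 0, 0, 0.4, 9, -28, 0, 0, 0, 0, 0.4, 6, -28, 0, 0, 0, 0, 0.4, 2, -15, 0, 0, 0, 0, 0.4, 0, -8, 0, 0, 0, 0, 0.4, 0, 0, 0, 0, 0, 0, 0.4, 0, 0, 0, 0, 0, 0]
}}

```text
clock: 22.85
tool_pos: [398.5, -315.9, 151.0]
ee_rot: [0.004, 1.0, 0.001, -0.001]
ft_force: [0.6, 0.3, -2.8]
gripper_width: 46.0
grasp_force: 39.4
```

Emit:
{"api": "step_arm", "payload": {
  "targets": [0.4, -2, -2, 10, 0, 0, 0, 0.4, 0, 0, 15, 0, 0, 0, 0.4, 0, 0, 15, 0, 0, 0, 0.4, 0, 0, 15, 0, 0, 0, 0.4, 0, 0, 13, 0, 0, 0, 0.4, 0, 0, 8, 0, 0, 0, 0.4, 0, 0, 4, 0, 0, 0, 0.4, 0, 0, 2, 0, 0, 0, 0.4, 0, 0, 1, 0, 0, 0, 0.4, 0, 0, 0, 0, 0, 0, 0.4, 0, 0, 0, 0, 0, 0]
}}

```text
clock: 23.77
tool_pos: [401.5, -319.5, 69.8]
ee_rot: [0.004, 1.0, -0.0, 0.001]
ft_force: [-0.5, -0.1, -1.6]
gripper_width: 45.8
grasp_force: 39.5
```

Emit:
{"api": "step_arm", "payload": {
  "targets": [0.4, 0, 0, 1, 0, 0, 0, 0.4, 0, 0, 1, 0, 0, 0, 0.4, 0, 0, 0, 0, 0, 0, 0.4, 0, 0, 0, 0, 0, 0]
}}

```text
clock: 24.1
tool_pos: [400.9, -319.1, 67.2]
ee_rot: [0.005, 1.0, 0.0, 0.0]
ft_force: [0.1, 0.2, -1.6]
gripper_width: 45.8
grasp_force: 39.5
```

Emit:
{"api": "step_arm", "payload": {
  "targets": [0.4, 0, 0, 1, 0, 0, 0, 0.4, 0, 0, 1, 0, 0, 0, 0.4, 0, 0, 0, 0, 0, 0, 0.4, 0, 0, 0, 0, 0, 0]
}}

```text
clock: 24.43
tool_pos: [401.2, -319.4, 65.6]
ee_rot: [0.005, 1.0, -0.0, 0.0]
ft_force: [-0.3, 0.7, 2.7]
gripper_width: 46.0
grasp_force: 40.6
```

Emit:
{"api": "step_arm", "payload": {
  "targets": [0.7, 0, 0, 0, 0, 0, 0, 1, 0, 0, 0, 0, 0, 0, 1, 0, 0, 0, 0, 0, 0, 1, 0, 0, 0, 0, 0, 0, 1, 0, 0, 0, 0, 0, 0, 1, 0, 0, -10, 0, 0, 0, 1, 0, 0, -30, 0, 0, 0, 1, 0, 0, -35, 0, 0, 0, 1, 0, 0, -35, 0, 0, 0, 1, 0, 0, -20, 0, 0, 0, 1, 0, 0, 0, 0, 0, 0]
}}

```text
clock: 25.35
tool_pos: [403.8, -322.0, 201.4]
ee_rot: [0.005, 1.0, -0.003, 0.005]
ft_force: [0.0, -0.5, 0.6]
gripper_width: 85.4
grasp_force: 0.0
```

Emit:
{"api": "step_arm", "payload": {
  "targets": [1, -7, 14, 0, 0, 0, 0, 1, -13, 28, 0, 0, 0, 0, 1, -13, 28, 0, 0, 0, 0, 1, -13, 28, 0, 0, 0, 0, 1, -13, 28, 0, 0, 0, 0, 1, -13, 28, 0, 0, 0, 0, 1, -13, 28, 0, 0, 0, 0, 1, -13, 28, 0, 0, 0, 0, 1, -13, 28, 0, 0, 0, 0, 1, -13, 28, 0, 0, 0, 0, 1, -13, 28, 0, 0, 0, 0, 1, -11, 14, 0, 0, 0, 0]
}}

```text
clock: 26.35
tool_pos: [552.0, -6.9, 194.7]
ee_rot: [0.002, 1.0, 0.002, -0.0]
ft_force: [0.9, 2.0, -0.2]
gripper_width: 85.3
grasp_force: 0.0
```

Emit:
{"api": "step_arm", "payload": {
  "targets": [1, 0, 0, 0, 0, 0, 0, 1, 0, 0, 0, 0, 0, 0, 1, 0, 0, 0, 0, 0, 0]
}}

```text
clock: 26.6
tool_pos: [551.0, -13.9, 194.8]
ee_rot: [0.005, 1.0, -0.001, -0.001]
ft_force: [-0.4, -0.8, 1.1]
gripper_width: 85.3
grasp_force: 0.0
```

```bash
python3 - <<'E'
from h import *
C,im=snap("wrist","w8"); o=ctrl.get_obs(); print(o["clock"],o["tool_pos"],o["ee_rot"].round(3))
_,a=snap("scene","s8")
print(proj(C,[[549,-11,59],[549,-11,12]]).round())
cv2.imwrite("pics/c8.png",np.hstack([cv2.resize(im,(400,300)),cv2.resize(a[180:420,260:580],(400,300))])[:,:,::-1])
E
```

```text
26.65 [550.97421228 -14.41044457 194.98960884] [ 0.006  1.    -0.001 -0.   ]
[[314. 220.]
 [314. 208.]]
```

View pics/c8.png

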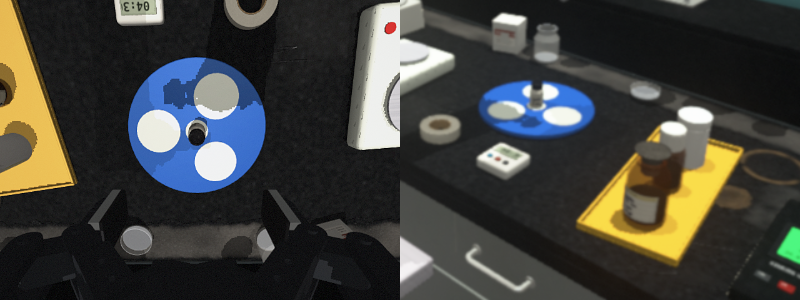

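All three containers stand upright in the tray. The vial's top is at (315,221), as predicted. I'm descending on it.

Emit:
{"api": "step_arm", "payload": {
  "targets": [1, 2, 3, 15, 0, 0, 0, 1, 0, 0, 22, 0, 0, 0, 1, 0, 0, 22, 0, 0, 0, 1, 0, 0, 22, 0, 0, 0, 1, 0, 0, 22, 0, 0, 0, 1, 0, 0, 22, 0, 0, 0, 1, 0, 0, 20, 0, 0, 0, 1, 0, 0, 15, 0, 0, 0, 1, 0, 0, 10, 0, 0, 0, 1, 0, 0, 5, 0, 0, 0, 1, 0, 0, 3, 0, 0, 0, 1, 0, 0, 0, 0, 0, 0]
}}

```text
clock: 27.7
tool_pos: [549.8, -9.9, 17.3]
ee_rot: [0.005, 1.0, -0.0, 0.0]
ft_force: [-0.1, 0.1, 0.2]
gripper_width: 85.7
grasp_force: 0.0
```

Emit:
{"api": "step_arm", "payload": {
  "targets": [0.45, 0, 0, 0, 0, 0, 0, 0.45, 0, 0, 0, 0, 0, 0, 0.45, 0, 0, 0, 0, 0, 0, 0.45, 0, 0, 0, 0, 0, 0, 0.45, 0, 0, 0, 0, 0, 0, 0.45, 0, 0, 0, 0, 0, 0],
  "force": 20
}}

```text
clock: 28.2
tool_pos: [549.9, -9.4, 17.4]
ee_rot: [0.004, 1.0, 0.0, 0.0]
ft_force: [0.5, -0.5, -0.9]
gripper_width: 38.4
grasp_force: 0.0
```

```bash
python3 - <<'E'
from h import *
C,c=snap("wrist","w9"); _,a=snap("scene","s9"); _,b=snap("side","d9"); o=ctrl.get_obs(); print(o["tool_pos"],o["ft_force"])
a=cv2.resize(a[190:290,320:420],(400,400)); c=cv2.resize(c[120:400,180:460],(400,400))
cv2.imwrite("pics/c9.png",np.hstack([a,c])[:,:,::-1])
E
```

```text
[549.72743143  -9.40374044  17.11368006] [ 0.23741483 -0.16154181  0.28957182]
```

View pics/c9.png

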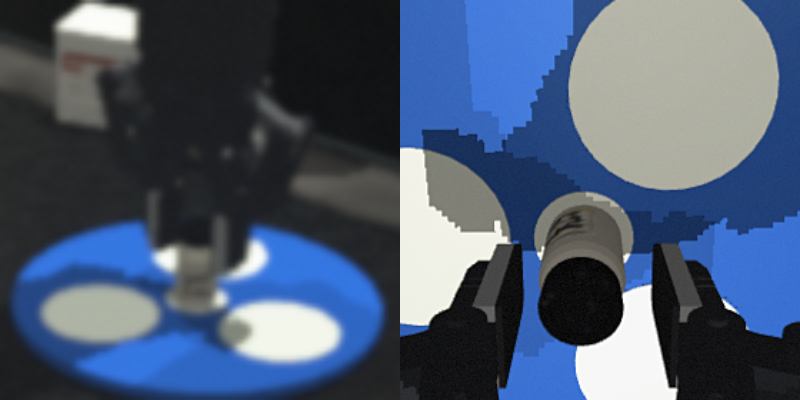

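The pads straddle the vial's upper half with clear space to the stand, so I'm closing, lifting and carrying it to the pan.

Emit:
{"api": "step_arm", "payload": {
  "targets": [0.15, 0, 0, 0, 0, 0, 0, 0.15, 0, 0, 0, 0, 0, 0, 0.15, 0, 0, 0, 0, 0, 0, 0.15, 0, 0, 0, 0, 0, 0, 0.15, 0, 0, 0, 0, 0, 0, 0.15, 0, 0, 0, 0, 0, 0],
  "force": 20
}}

```text
clock: 28.85
tool_pos: [549.8, -9.5, 17.2]
ee_rot: [0.004, 1.0, -0.0, 0.0]
ft_force: [-0.4, -0.5, 1.4]
gripper_width: 23.5
grasp_force: 20.0
```

Emit:
{"api": "step_arm", "payload": {
  "targets": [0.15, 0, 0, -5, 0, 0, 0, 0.15, 0, 0, -15, 0, 0, 0, 0.15, 0, 0, -25, 0, 0, 0, 0.15, 0, 0, -25, 0, 0, 0, 0.15, 0, 0, -25, 0, 0, 0, 0.15, 0, 0, -15, 0, 0, 0, 0.15, 0, 0, 0, 0, 0, 0, 0.15, 0, 0, 0, 0, 0, 0]
}}

```text
clock: 29.52
tool_pos: [550.3, -9.4, 128.0]
ee_rot: [0.004, 1.0, 0.0, 0.001]
ft_force: [-0.6, 0.5, 0.5]
gripper_width: 23.6
grasp_force: 19.9
```

```bash
python3 - <<'E'
from h import *
o=ctrl.get_obs(); print(o["tool_pos"],o["gripper_width"],o["grasp_force"])
# pan centre refit from w1 (pose recorded)
p=optics.camera_params("wrist"); H=np.array(p["hand_eye"]); R=Ro.from_quat([0.0015,1,0,-.0003]).as_matrix(); Rc=R@H[:3,:3]; c=R@H[:3,3]+[500.44,-19.38,301.32]
C=(cam("wrist")[0],Rc.T,-Rc.T@c)
g=cv2.imread("pics/w1.png"); h=cv2.cvtColor(g,cv2.COLOR_BGR2HSV)[140:250,530:640]
m=((h[...,2]<225)&(h[...,2]>150)).astype(np.uint8)
m=cv2.morphologyEx(m,2,np.ones((5,5),np.uint8))
for a,b,cc,mm in blob(m)[:3]:
    q=cv2.convexHull(max(cv2.findContours(mm.astype(np.uint8),0,2)[0],key=len)).reshape(-1,2)+[530,140]
    W=np.array([ray(C,x,48)[:2] for x in q],np.float32); print(a,b,cv2.minEnclosingCircle(W),cv2.fitEllipse(W))
C=cam("side"); i=cv2.imread("pics/side1.png")
cv2.imwrite("pics/chk.png",i)
E
```

```text
[550.33829699  -9.43453685 127.9831784 ] 23.62468356216246 19.85779953378369
5815 (np.int32(10), np.int32(14), np.int32(90), np.int32(86)) ((502.0885925292969, 291.4190673828125), 49.97657012939453) ((502.0547790527344, 291.76025390625), (98.24659729003906, 99.47807312011719), 42.97639083862305)
```

Emit:
{"api": "step_arm", "payload": {
  "targets": [0.15, 2, 12, 0, 0, 0, 0, 0.15, 4, 28, 0, 0, 0, 0, 0.15, 4.5, 28, 0, 0, 0, 0, 0.15, 4.5, 28, 0, 0, 0, 0, 0.15, 4.5, 28, 0, 0, 0, 0, 0.15, 4.5, 28, 0, 0, 0, 0, 0.15, 4.5, 28, 0, 0, 0, 0, 0.15, 4.5, 28, 0, 0, 0, 0, 0.15, 4.5, 28, 0, 0, 0, 0, 0.15, 4.5, 28, 0, 0, 0, 0, 0.15, 3.5, 25, 0, 0, 0, 0, 0.15, 2, 12, 0, 0, 0, 0]
}}

```text
clock: 30.52
tool_pos: [501.1, 297.5, 125.0]
ee_rot: [0.001, 1.0, 0.001, -0.002]
ft_force: [-0.4, 0.9, 0.3]
gripper_width: 23.4
grasp_force: 19.9
```

Emit:
{"api": "step_arm", "payload": {
  "targets": [0.15, 0, 0, 0, 0, 0, 0, 0.15, 0, 0, 0, 0, 0, 0, 0.15, 0, 0, 15, 0, 0, 0, 0.15, 0, 0, 20, 0, 0, 0, 0.15, 0, 0, 15, 0, 0, 0, 0.15, 0, 0, 8, 0, 0, 0, 0.15, 0, 0, 2, 0, 0, 0, 0.15, 0, 0, 0, 0, 0, 0, 0.15, 0, 0, 0, 0, 0, 0]
}}

```text
clock: 31.27
tool_pos: [505.9, 291.3, 68.0]
ee_rot: [0.005, 1.0, 0.0, 0.001]
ft_force: [0.1, 0.5, 0.3]
gripper_width: 23.2
grasp_force: 19.9
```

```bash
python3 - <<'E'
from h import *
C,im=snap("wrist","w10"); o=ctrl.get_obs(); print(o["tool_pos"],o["ee_rot"].round(3))
h=cv2.cvtColor(im,cv2.COLOR_RGB2HSV)
print(proj(C,[[502,291.5,48]]))
# pan edge points: sample around predicted ring, gradient search
g=cv2.GaussianBlur(cv2.cvtColor(im,cv2.COLOR_RGB2GRAY),(3,3),0).astype(float)
P=[]
for a in np.radians(range(0,360,5)):
    r=np.arange(40,62,.5); q=proj(C,np.c_[502+r*np.cos(a),291.5+r*np.sin(a),np.full(len(r),48)])
    if (q<2).any() or (q[:,0]>637).any() or (q[:,1]>477).any(): continue
    v=cv2.remap(g.astype(np.float32),q[:,0].astype(np.float32)[None],q[:,1].astype(np.float32)[None],1)[0]
    d=np.abs(v[4:]-v[:-4]); k=d.argmax()
    if d[k]>12: P.append((round(np.degrees(a)),r[k+2],round(d[k])))
print(P)
E
```

```text
[506.05581236 291.78744513  68.27741418] [0.005 1.    0.    0.001]
[[310.58740891 268.03691894]]
[(0, np.float64(57.5), 198), (5, np.float64(57.0), 204), (10, np.float64(55.5), 212), (15, np.float64(60.5), 210), (30, np.float64(50.0), 59), (35, np.float64(48.0), 65), (40, np.float64(48.0), 34), (45, np.float64(41.0), 26), (50, np.float64(50.0), 177), (55, np.float64(43.5), 167), (60, np.float64(50.0), 30), (65, np.float64(44.5), 34), (70, np.float64(50.5), 30), (75, np.float64(41.5), 30), (80, np.float64(41.0), 36), (85, np.float64(50.5), 36), (90, np.float64(41.0), 45), (95, np.float64(50.5), 124), (100, np.float64(58.0), 60), (105, np.float64(50.5), 40), (110, np.float64(50.5), 40), (115, np.float64(50.5), 37), (120, np.float64(50.5), 41), (125, np.float64(50.5), 44), (130, np.float64(50.5), 40), (135, np.float64(50.5), 41), (140, np.float64(50.5), 50), (145, np.float64(50.5), 45), (150, np.float64(50.5), 52), (155, np.float64(50.5), 51), (160, np.float64(50.5), 51), (165, np.float64(51.0), 64), (170, np.float64(50.5), 53), (175, np.float64(51.0), 63), (180, np.float64(51.0), 61), 
[... 299 characters left out ...]
5, np.float64(57.5), 73), (240, np.float64(54.5), 82), (245, np.float64(52.5), 112), (250, np.float64(49.0), 117), (255, np.float64(49.0), 141), (260, np.float64(43.5), 80), (265, np.float64(49.5), 48), (270, np.float64(49.5), 40), (275, np.float64(49.0), 39), (280, np.float64(49.0), 43), (285, np.float64(49.0), 48), (290, np.float64(49.0), 45), (295, np.float64(49.0), 48), (300, np.float64(49.0), 43), (305, np.float64(44.0), 126), (310, np.float64(51.5), 145), (315, np.float64(41.5), 32), (320, np.float64(49.0), 46), (325, np.float64(48.0), 70), (330, np.float64(50.5), 66), (340, np.float64(47.5), 68), (345, np.float64(52.0), 195), (350, np.float64(55.0), 203), (355, np.float64(57.0), 206)]
```

Emit:
{"api": "step_arm", "payload": {
  "targets": [0.15, 3.5, 0, 5, 0, 0, 0, 0.15, 0, 0, 5, 0, 0, 0, 0.15, 0, 0, 2, 0, 0, 0, 0.15, 0, 0, 1, 0, 0, 0, 0.15, 0, 0, 0, 0, 0, 0, 0.15, 0, 0, 0, 0, 0, 0]
}}

```text
clock: 31.82
tool_pos: [501.5, 292.0, 54.1]
ee_rot: [0.004, 1.0, -0.0, 0.0]
ft_force: [-0.4, -0.5, -0.1]
gripper_width: 23.2
grasp_force: 19.9
```

Emit:
{"api": "step_arm", "payload": {
  "targets": [0.15, 0, 0, 1, 0, 0, 0, 0.15, 0, 0, 0, 0, 0, 0, 0.15, 0, 0, 0, 0, 0, 0]
}}

```text
clock: 32.07
tool_pos: [501.6, 292.1, 53.2]
ee_rot: [0.004, 1.0, 0.0, 0.0]
ft_force: [0.2, 0.3, -0.3]
gripper_width: 23.7
grasp_force: 19.9
```

Emit:
{"api": "step_arm", "payload": {
  "targets": [0.15, 0, 0, 0.7, 0, 0, 0, 0.15, 0, 0, 0, 0, 0, 0, 0.4, 0, 0, 0, 0, 0, 0, 0.6, 0, 0, 0, 0, 0, 0, 0.8, 0, 0, 0, 0, 0, 0, 1, 0, 0, 0, 0, 0, 0, 1, 0, 0, 0, 0, 0, 0, 1, 0, 0, -10, 0, 0, 0, 1, 0, 0, -30, 0, 0, 0, 1, 0, 0, -35, 0, 0, 0, 1, 0, 0, -35, 0, 0, 0, 1, 0, 0, -20, 0, 0, 0]
}}

```text
clock: 33.07
tool_pos: [503.3, 292.9, 187.7]
ee_rot: [0.005, 1.0, 0.002, 0.003]
ft_force: [0.5, 1.2, -0.3]
gripper_width: 85.2
grasp_force: 0.0
```

Emit:
{"api": "step_arm", "payload": {
  "targets": [1, 0, 0, 0, 0, 0, 0, 1, 0, 0, 0, 0, 0, 0]
}}

```text
clock: 33.23
tool_pos: [502.5, 292.5, 184.7]
ee_rot: [0.005, 1.0, 0.001, 0.002]
ft_force: [-0.3, -0.0, 0.8]
gripper_width: 85.4
grasp_force: 0.0
```

```bash
python3 - <<'E'
from h import *
C,im=snap("wrist","w11"); o=ctrl.get_obs(); print(o["clock"],o["tool_pos"])
print(proj(C,[[501.5,292,95],[501.5,292,48],[501.5,292+12,95]]).round())
g=cv2.cvtColor(im,cv2.COLOR_RGB2GRAY); u,v=proj(C,[[501.5,292,95]])[0].astype(int)
s=g[v-60:v+60,u-60:u+60]
for a,b,c,mm in blob(s<60)[:3]: print(a,b,c,ray(C,c+[u-60,v-60],95).round(1))
E
```

```text
33.2833 [501.28392586 291.91853366 182.74180289]
[[309. 236.]
 [309. 220.]
 [326. 236.]]
758 (np.int32(44), np.int32(43), np.int32(30), np.int32(32)) [58.3 58.8] [499.9 290.5  95. ]
518 (np.int32(11), np.int32(111), np.int32(109), np.int32(9)) [ 81.3 116.5] [544.7 307.1  95. ]
41 (np.int32(45), np.int32(32), np.int32(13), np.int32(13)) [51.8 36.3] [483.6 286.2  95. ]
```

The vial stands at (500,290.5), within about 2 mm of the pan's centre. Next I'm returning the containers, stopper bottle first.

Emit:
{"api": "step_arm", "payload": {
  "targets": [1, 2.3, -14, -10, 0, 0, 0, 1, 4.6, -28, 0, 0, 0, 0, 1, 4.6, -28, 0, 0, 0, 0, 1, 4.6, -28, 0, 0, 0, 0, 1, 4.6, -28, 0, 0, 0, 0, 1, 4.6, -28, 0, 0, 0, 0, 1, 4.6, -28, 0, 0, 0, 0, 1, 4.6, -28, 0, 0, 0, 0, 1, 4.6, -28, 0, 0, 0, 0, 1, 4.6, -28, 0, 0, 0, 0, 1, 4.6, -28, 0, 0, 0, 0, 1, 4.6, -28, 0, 0, 0, 0]
}}

```text
clock: 34.28
tool_pos: [443.4, -31.7, 191.6]
ee_rot: [0.005, 1.0, -0.0, -0.002]
ft_force: [0.3, 0.0, -0.2]
gripper_width: 85.5
grasp_force: 0.0
```

Emit:
{"api": "step_arm", "payload": {
  "targets": [1, 4.6, -28, 0, 0, 0, 0, 1, 4.6, -28, 0, 0, 0, 0, 1, 4.6, -28, 0, 0, 0, 0, 1, 4.6, -28, 0, 0, 0, 0, 1, 4.6, -28, 0, 0, 0, 0, 1, 4.6, -28, 0, 0, 0, 0, 1, 4.6, -28, 0, 0, 0, 0, 1, 4.6, -28, 0, 0, 0, 0, 1, 4.6, -28, 0, 0, 0, 0, 1, 4.6, -28, 0, 0, 0, 0, 1, 1.1, -9, 0, 0, 0, 0, 1, 0, 0, 0, 0, 0, 0]
}}

```text
clock: 35.28
tool_pos: [392.7, -321.2, 191.8]
ee_rot: [0.008, 1.0, -0.0, -0.001]
ft_force: [0.4, 0.2, -0.2]
gripper_width: 85.2
grasp_force: 0.0
```

Emit:
{"api": "step_arm", "payload": {
  "targets": [1, 0, 0, 0, 0, 0, 0, 1, 0, 0, 0, 0, 0, 0, 1, 0, 0, 0, 0, 0, 0]
}}

```text
clock: 35.53
tool_pos: [396.5, -315.9, 192.1]
ee_rot: [0.003, 1.0, 0.001, -0.0]
ft_force: [0.1, 0.6, -0.1]
gripper_width: 85.1
grasp_force: 0.0
```

```bash
python3 - <<'E'
from h import *
C,im=snap("wrist","w12"); o=ctrl.get_obs(); print(o["clock"],o["tool_pos"],o["ee_rot"].round(4))
print(proj(C,[[401,-319.4,116],[488,-305,106],[577,-292.7,89]]).round())
E
```

```text
35.5833 [ 396.59147817 -316.14182048  192.19624933] [ 2.9e-03  1.0e+00  7.0e-04 -0.0e+00]
[[305. 250.]
 [325. 353.]
 [337. 429.]]
```

Emit:
{"api": "step_arm", "payload": {
  "targets": [1, -4.6, -3.3, 10, 0, 0, 0, 1, 0, 0, 20, 0, 0, 0, 1, 0, 0, 20, 0, 0, 0, 1, 0, 0, 20, 0, 0, 0, 1, 0, 0, 20, 0, 0, 0, 1, 0, 0, 18, 0, 0, 0, 1, 0, 0, 12, 0, 0, 0, 1, 0, 0, 6, 0, 0, 0, 1, 0, 0, 0, 0, 0, 0, 1, 0, 0, 0, 0, 0, 0]
}}

```text
clock: 36.42
tool_pos: [400.8, -321.3, 66.3]
ee_rot: [0.004, 1.0, -0.0, -0.0]
ft_force: [0.3, 0.1, 1.7]
gripper_width: 85.3
grasp_force: 0.0
```

Emit:
{"api": "step_arm", "payload": {
  "targets": [0.4, 0, 0, 0, 0, 0, 0, 0.4, 0, 0, 0, 0, 0, 0, 0.4, 0, 0, 0, 0, 0, 0, 0.4, 0, 0, 0, 0, 0, 0, 0.4, 0, 0, 0, 0, 0, 0, 0.4, 0, 0, 0, 0, 0, 0, 0.4, 0, 0, 0, 0, 0, 0, 0.4, 0, 0, 0, 0, 0, 0],
  "force": 40
}}

```text
clock: 37.08
tool_pos: [401.3, -321.1, 67.5]
ee_rot: [0.004, 1.0, 0.0, 0.001]
ft_force: [-1.0, 2.4, 5.6]
gripper_width: 45.2
grasp_force: 38.1
```

Emit:
{"api": "step_arm", "payload": {
  "targets": [0.4, 0, 0, -5, 0, 0, 0, 0.4, 0, 0, -15, 0, 0, 0, 0.4, 0, 0, -20, 0, 0, 0, 0.4, 0, 0, -20, 0, 0, 0, 0.4, 0, 0, -15, 0, 0, 0, 0.4, 0, 0, -5, 0, 0, 0, 0.4, -3, 10, 0, 0, 0, 0, 0.4, -8, 25, 0, 0, 0, 0, 0.4, -8.5, 28, 0, 0, 0, 0, 0.4, -8.5, 28, 0, 0, 0, 0, 0.4, -8.5, 28, 0, 0, 0, 0, 0.4, -8.5, 28, 0, 0, 0, 0]
}}

```text
clock: 38.08
tool_pos: [445.9, -172.0, 144.8]
ee_rot: [0.004, 1.0, 0.001, -0.001]
ft_force: [0.8, -0.2, -1.5]
gripper_width: 45.1
grasp_force: 38.4
```

Emit:
{"api": "step_arm", "payload": {
  "targets": [0.4, -8.5, 28, 0, 0, 0, 0, 0.4, -8.5, 28, 0, 0, 0, 0, 0.4, -8.5, 28, 0, 0, 0, 0, 0.4, -8.5, 28, 0, 0, 0, 0, 0.4, -8.5, 28, 0, 0, 0, 0, 0.4, -8.5, 28, 0, 0, 0, 0, 0.4, -4, 18, 0, 0, 0, 0, 0.4, -1.5, 7, 0, 0, 0, 0, 0.4, 0, 0, 0, 0, 0, 0, 0.4, 0, 0, 0, 0, 0, 0, 0.4, 0, 0, 0, 0, 0, 0]
}}

```text
clock: 39.0
tool_pos: [504.2, 15.3, 146.0]
ee_rot: [0.006, 1.0, -0.001, -0.001]
ft_force: [-0.3, -0.2, -2.1]
gripper_width: 45.2
grasp_force: 38.4
```

Emit:
{"api": "step_arm", "payload": {
  "targets": [0.4, 1.5, 4, 10, 0, 0, 0, 0.4, 0, 0, 15, 0, 0, 0, 0.4, 0, 0, 15, 0, 0, 0, 0.4, 0, 0, 13, 0, 0, 0, 0.4, 0, 0, 7, 0, 0, 0, 0.4, 0, 0, 4, 0, 0, 0, 0.4, 0, 0, 2, 0, 0, 0, 0.4, 0, 0, 1, 0, 0, 0, 0.4, 0, 0, 0, 0, 0, 0, 0.4, 0, 0, 0, 0, 0, 0]
}}

```text
clock: 39.83
tool_pos: [504.2, 21.6, 80.1]
ee_rot: [0.005, 1.0, 0.0, 0.001]
ft_force: [0.5, -0.3, -2.0]
gripper_width: 45.2
grasp_force: 38.4
```

Emit:
{"api": "step_arm", "payload": {
  "targets": [0.4, 0, 0, 1, 0, 0, 0, 0.4, 0, 0, 1, 0, 0, 0, 0.4, 0, 0, 0, 0, 0, 0, 0.4, 0, 0, 0, 0, 0, 0]
}}

```text
clock: 40.17
tool_pos: [503.6, 21.7, 77.5]
ee_rot: [0.004, 1.0, 0.0, 0.0]
ft_force: [0.1, -0.7, -2.1]
gripper_width: 45.2
grasp_force: 38.4
```

Emit:
{"api": "step_arm", "payload": {
  "targets": [0.4, 0.5, -2, 1, 0, 0, 0, 0.4, 0, 0, 1, 0, 0, 0, 0.4, 0, 0, 1, 0, 0, 0, 0.4, 0, 0, 0, 0, 0, 0, 0.4, 0, 0, 0, 0, 0, 0]
}}

```text
clock: 40.58
tool_pos: [503.4, 19.2, 75.5]
ee_rot: [0.005, 1.0, -0.0, 0.0]
ft_force: [-2.0, -0.4, 5.6]
gripper_width: 45.2
grasp_force: 39.4
```

Emit:
{"api": "step_arm", "payload": {
  "targets": [0.7, 0, 0, 0, 0, 0, 0, 1, 0, 0, 0, 0, 0, 0, 1, 0, 0, 0, 0, 0, 0, 1, 0, 0, 0, 0, 0, 0, 1, 0, 0, 0, 0, 0, 0, 1, 0, 0, -10, 0, 0, 0, 1, 0, 0, -30, 0, 0, 0, 1, 0, 0, -35, 0, 0, 0, 1, 0, 0, -30, 0, 0, 0, 1, 0, 0, -15, 0, 0, 0, 1, 0, 0, 0, 0, 0, 0]
}}

```text
clock: 41.5
tool_pos: [506.5, 19.6, 199.6]
ee_rot: [0.005, 1.0, 0.001, 0.005]
ft_force: [0.2, 0.1, 1.0]
gripper_width: 85.2
grasp_force: 0.0
```

Emit:
{"api": "step_arm", "payload": {
  "targets": [1, 0.5, -10, 0, 0, 0, 0, 1, 1.4, -28, 0, 0, 0, 0, 1, 1.4, -28, 0, 0, 0, 0, 1, 1.4, -28, 0, 0, 0, 0, 1, 1.4, -28, 0, 0, 0, 0, 1, 1.4, -28, 0, 0, 0, 0, 1, 1.4, -28, 0, 0, 0, 0, 1, 1.4, -28, 0, 0, 0, 0, 1, 1.4, -28, 0, 0, 0, 0, 1, 1.4, -28, 0, 0, 0, 0, 1, 1.4, -28, 0, 0, 0, 0, 1, 1.4, -28, 0, 0, 0, 0]
}}

```text
clock: 42.5
tool_pos: [482.3, -299.7, 192.6]
ee_rot: [0.005, 1.0, 0.001, -0.002]
ft_force: [-0.1, -0.1, -0.5]
gripper_width: 85.1
grasp_force: 0.0
```

Emit:
{"api": "step_arm", "payload": {
  "targets": [1, 0, -6, 0, 0, 0, 0, 1, 0, 0, 0, 0, 0, 0, 1, 0, 0, 0, 0, 0, 0, 1, 0, 0, 0, 0, 0, 0]
}}

```text
clock: 42.83
tool_pos: [484.4, -302.1, 193.4]
ee_rot: [0.003, 1.0, 0.001, -0.001]
ft_force: [0.7, -0.0, 0.0]
gripper_width: 85.6
grasp_force: 0.0
```

```bash
python3 - <<'E'
from h import *
C,im=snap("wrist","w13"); o=ctrl.get_obs(); print(o["clock"],o["tool_pos"],o["ee_rot"].round(4))
print(proj(C,[[488.5,-304.8,106],[577,-292.7,89]]).round())
hsv=cv2.cvtColor(im,cv2.COLOR_RGB2HSV)
for a,b,c,mm in blob((hsv[...,1]<50)&(hsv[...,2]>170))[:8]: print(a,[int(q) for q in b],c,ray(C,c,106).round(1))
E
```

```text
42.8833 [ 484.67964467 -301.91289306  193.72940807] [ 3.0e-03  1.0e+00  1.1e-03 -4.0e-04]
[[306. 244.]
 [322. 341.]]
4814 [524, 40, 83, 80] [564.   79.7] [ 381.8 -143.1  106. ]
3177 [511, 242, 67, 62] [544.3 272.8] [ 511.2 -132.4  106. ]
2616 [287, 311, 61, 55] [317.  337.9] [ 563.6 -297.4  106. ]
2438 [588, 289, 52, 57] [615.8 317.6] [547.8 -72.  106. ]
1807 [282, 218, 49, 47] [306.  241.3] [ 486.2 -305.1  106. ]
853 [585, 257, 35, 32] [602.3 272.5] [511.2 -90.3 106. ]
803 [43, 304, 35, 32] [ 59.5 319.8] [ 546.8 -491.3  106. ]
492 [609, 193, 31, 64] [619.  227.5] [477.5 -86.2 106. ]
```

Emit:
{"api": "step_arm", "payload": {
  "targets": [1, -2.5, -3, 10, 0, 0, 0, 1, 0, 0, 20, 0, 0, 0, 1, 0, 0, 20, 0, 0, 0, 1, 0, 0, 20, 0, 0, 0, 1, 0, 0, 20, 0, 0, 0, 1, 0, 0, 20, 0, 0, 0, 1, 0, 0, 15, 0, 0, 0, 1, 0, 0, 9, 0, 0, 0, 1, 0, 0, 4, 0, 0, 0, 1, 0, 0, 0, 0, 0, 0, 1, 0, 0, 0, 0, 0, 0]
}}

```text
clock: 43.8
tool_pos: [487.3, -307.3, 56.9]
ee_rot: [0.004, 1.0, -0.0, 0.0]
ft_force: [-0.4, -1.1, -0.3]
gripper_width: 85.5
grasp_force: 0.0
```

Emit:
{"api": "step_arm", "payload": {
  "targets": [0.3, 0, 0, 0, 0, 0, 0, 0.3, 0, 0, 0, 0, 0, 0, 0.3, 0, 0, 0, 0, 0, 0, 0.3, 0, 0, 0, 0, 0, 0, 0.3, 0, 0, 0, 0, 0, 0, 0.3, 0, 0, 0, 0, 0, 0, 0.3, 0, 0, 0, 0, 0, 0, 0.3, 0, 0, 0, 0, 0, 0, 0.3, 0, 0, 0, 0, 0, 0],
  "force": 35
}}

```text
clock: 44.55
tool_pos: [487.3, -307.1, 57.2]
ee_rot: [0.004, 1.0, 0.0, 0.001]
ft_force: [-0.5, 0.5, 5.4]
gripper_width: 36.0
grasp_force: 34.3
```

Emit:
{"api": "step_arm", "payload": {
  "targets": [0.3, 0, 0, -5, 0, 0, 0, 0.3, 0, 0, -15, 0, 0, 0, 0.3, 0, 0, -20, 0, 0, 0, 0.3, 0, 0, -25, 0, 0, 0, 0.3, 0, 0, -15, 0, 0, 0, 0.3, 0, 0, -5, 0, 0, 0, 0.3, -3, 12, 0, 0, 0, 0, 0.3, -7, 25, 0, 0, 0, 0, 0.3, -7.5, 28, 0, 0, 0, 0, 0.3, -7.5, 28, 0, 0, 0, 0, 0.3, -7.5, 28, 0, 0, 0, 0, 0.3, -7.5, 28, 0, 0, 0, 0]
}}

```text
clock: 45.55
tool_pos: [527.0, -155.4, 139.3]
ee_rot: [0.004, 1.0, 0.001, -0.002]
ft_force: [0.8, 0.5, -0.8]
gripper_width: 36.2
grasp_force: 34.0
```

Emit:
{"api": "step_arm", "payload": {
  "targets": [0.3, -7.5, 28, 0, 0, 0, 0, 0.3, -7, 28, 0, 0, 0, 0, 0.3, -5, 18, 0, 0, 0, 0, 0.3, -3, 10, 0, 0, 0, 0, 0.3, 0, 5, 0, 0, 0, 0, 0.3, 0, 0, 0, 0, 0, 0, 0.3, 0, 0, 0, 0, 0, 0, 0.3, 0, 0, 0, 0, 0, 0]
}}

```text
clock: 46.22
tool_pos: [550.7, -72.2, 141.3]
ee_rot: [0.006, 1.0, -0.001, -0.0]
ft_force: [-0.2, 0.5, -1.5]
gripper_width: 36.0
grasp_force: 34.0
```

Down to TCP z of about 67.

Emit:
{"api": "step_arm", "payload": {
  "targets": [0.3, 0.5, 2, 10, 0, 0, 0, 0.3, 0, 0, 15, 0, 0, 0, 0.3, 0, 0, 15, 0, 0, 0, 0.3, 0, 0, 15, 0, 0, 0, 0.3, 0, 0, 10, 0, 0, 0, 0.3, 0, 0, 5, 0, 0, 0, 0.3, 0, 0, 3, 0, 0, 0, 0.3, 0, 0, 1, 0, 0, 0, 0.3, 0, 0, 0, 0, 0, 0, 0.3, 0, 0, 0, 0, 0, 0]
}}

```text
clock: 47.05
tool_pos: [551.6, -67.9, 68.2]
ee_rot: [0.005, 1.0, -0.0, 0.001]
ft_force: [-0.9, 0.3, -0.6]
gripper_width: 35.9
grasp_force: 34.0
```

Emit:
{"api": "step_arm", "payload": {
  "targets": [0.3, 0, 0, 1, 0, 0, 0, 0.3, 0, 0, 1, 0, 0, 0, 0.3, 0, 0, 0, 0, 0, 0, 0.3, 0, 0, 0, 0, 0, 0]
}}

```text
clock: 47.38
tool_pos: [551.0, -67.7, 65.5]
ee_rot: [0.004, 1.0, 0.0, 0.0]
ft_force: [0.6, 0.5, -1.1]
gripper_width: 36.0
grasp_force: 34.0
```

Emit:
{"api": "step_arm", "payload": {
  "targets": [0.3, 0.5, -1.5, 1, 0, 0, 0, 0.3, 0, 0, 1, 0, 0, 0, 0.3, 0, 0, 0, 0, 0, 0, 0.3, 0, 0, 0, 0, 0, 0]
}}

```text
clock: 47.72
tool_pos: [551.6, -68.1, 65.2]
ee_rot: [0.004, 1.0, 0.001, 0.001]
ft_force: [-1.3, 3.1, 8.1]
gripper_width: 36.2
grasp_force: 35.8
```

Emit:
{"api": "step_arm", "payload": {
  "targets": [0.3, 0, 0, -1, 0, 0, 0, 0.7, 0, 0, 0, 0, 0, 0, 1, 0, 0, 0, 0, 0, 0, 1, 0, 0, 0, 0, 0, 0, 1, 0, 0, 0, 0, 0, 0, 1, 0, 0, 0, 0, 0, 0, 1, 0, 0, -10, 0, 0, 0, 1, 0, 0, -30, 0, 0, 0, 1, 0, 0, -35, 0, 0, 0, 1, 0, 0, -35, 0, 0, 0, 1, 0, 0, -18, 0, 0, 0, 1, 0, 0, 0, 0, 0, 0]
}}

```text
clock: 48.72
tool_pos: [554.1, -70.4, 198.8]
ee_rot: [0.005, 1.0, -0.0, 0.006]
ft_force: [0.7, 0.3, 0.4]
gripper_width: 85.3
grasp_force: 0.0
```

Emit:
{"api": "step_arm", "payload": {
  "targets": [1, -1, -10, 0, 0, 0, 0, 1, -3, -28, 0, 0, 0, 0, 1, -3, -28, 0, 0, 0, 0, 1, -3, -28, 0, 0, 0, 0, 1, -3, -28, 0, 0, 0, 0, 1, -3, -28, 0, 0, 0, 0, 1, -3, -28, 0, 0, 0, 0, 1, -3, -28, 0, 0, 0, 0, 1, -3, -18, 0, 0, 0, 0, 1, 0, 0, 0, 0, 0, 0, 1, 0, 0, 0, 0, 0, 0, 1, 0, 0, 0, 0, 0, 0]
}}

```text
clock: 49.72
tool_pos: [572.8, -292.6, 191.0]
ee_rot: [0.004, 1.0, 0.001, -0.001]
ft_force: [0.9, 0.7, -0.6]
gripper_width: 85.5
grasp_force: 0.0
```

```bash
python3 - <<'E'
from h import *
C,im=snap("wrist","w14"); o=ctrl.get_obs(); print(o["clock"],o["tool_pos"],o["ee_rot"].round(4))
print(proj(C,[[577.3,-292.7,89]]).round())
hsv=cv2.cvtColor(im,cv2.COLOR_RGB2HSV)
for a,b,c,mm in blob((hsv[...,1]<50)&(hsv[...,2]>170))[:8]: print(a,[int(q) for q in b],c,ray(C,c,89).round(1))
E
```

```text
49.7667 [ 573.27280473 -291.84419653  191.36318081] [ 3.7e-03  1.0e+00  1.1e-03 -7.0e-04]
[[310. 239.]]
3458 [271, 203, 67, 66] [304.1 235.4] [ 574.3 -297.1   89. ]
2024 [599, 188, 41, 81] [623.3 237.4] [577.8 -59.1  89. ]
1818 [517, 149, 70, 72] [542.3 179.7] [ 534.5 -127.    89. ]
1306 [0, 218, 49, 47] [ 27.2 239.9] [ 576.2 -503.6   89. ]
501 [623, 101, 17, 62] [630.7 133.2] [503.1 -71.6  89. ]
204 [607, 166, 28, 12] [621.3 171.2] [528.9 -72.   89. ]
200 [532, 0, 72, 4] [562.6   1. ] [ 423.2 -133.6   89. ]
4 [58, 243, 1, 4] [ 58.  244.5] [ 579.9 -481.4   89. ]
```

Emit:
{"api": "step_arm", "payload": {
  "targets": [1, -1.5, -4, 12, 0, 0, 0, 1, 0, 0, 22, 0, 0, 0, 1, 0, 0, 22, 0, 0, 0, 1, 0, 0, 22, 0, 0, 0, 1, 0, 0, 22, 0, 0, 0, 1, 0, 0, 20, 0, 0, 0, 1, 0, 0, 17, 0, 0, 0, 1, 0, 0, 11, 0, 0, 0, 1, 0, 0, 4, 0, 0, 0, 1, 0, 0, 0, 0, 0, 0, 1, 0, 0, 0, 0, 0, 0]
}}

```text
clock: 50.68
tool_pos: [575.4, -297.5, 41.0]
ee_rot: [0.004, 1.0, -0.0, 0.001]
ft_force: [-0.2, 0.5, 0.4]
gripper_width: 85.5
grasp_force: 0.0
```

Emit:
{"api": "step_arm", "payload": {
  "targets": [0.4, 0, 0, 0, 0, 0, 0, 0.4, 0, 0, 0, 0, 0, 0, 0.4, 0, 0, 0, 0, 0, 0, 0.4, 0, 0, 0, 0, 0, 0, 0.4, 0, 0, 0, 0, 0, 0, 0.4, 0, 0, 0, 0, 0, 0, 0.4, 0, 0, 0, 0, 0, 0, 0.4, 0, 0, 0, 0, 0, 0],
  "force": 30
}}

```text
clock: 51.35
tool_pos: [575.8, -297.9, 41.7]
ee_rot: [0.004, 1.0, -0.0, 0.001]
ft_force: [-0.2, 1.1, 5.7]
gripper_width: 49.1
grasp_force: 31.4
```

Emit:
{"api": "step_arm", "payload": {
  "targets": [0.4, 0, 0, -5, 0, 0, 0, 0.4, 0, 0, -15, 0, 0, 0, 0.4, 0, 0, -25, 0, 0, 0, 0.4, 0, 0, -30, 0, 0, 0, 0.4, 0, 0, -30, 0, 0, 0, 0.4, 0, 0, -20, 0, 0, 0, 0.4, 0, 0, -5, 0, 0, 0, 0.4, -4, 10, 0, 0, 0, 0, 0.4, -6, 25, 0, 0, 0, 0, 0.4, -6, 28, 0, 0, 0, 0, 0.4, -6, 28, 0, 0, 0, 0, 0.4, -2, 28, 0, 0, 0, 0]
}}

```text
clock: 52.35
tool_pos: [599.3, -175.2, 167.1]
ee_rot: [0.004, 1.0, 0.001, -0.002]
ft_force: [1.1, 0.9, -1.3]
gripper_width: 48.9
grasp_force: 31.2
```

Emit:
{"api": "step_arm", "payload": {
  "targets": [0.4, 0, 28, 0, 0, 0, 0, 0.4, 0, 28, 0, 0, 0, 0, 0.4, 0, 28, 0, 0, 0, 0, 0.4, 0, 28, 0, 0, 0, 0, 0.4, 0, 28, 0, 0, 0, 0, 0.4, 0, 28, 0, 0, 0, 0, 0.4, 0, 18, 0, 0, 0, 0, 0.4, 0, 8, 0, 0, 0, 0, 0.4, 0, 3, 0, 0, 0, 0, 0.4, 0, 0, 0, 0, 0, 0, 0.4, 0, 0, 0, 0, 0, 0, 0.4, 0, 0, 0, 0, 0, 0]
}}

```text
clock: 53.35
tool_pos: [601.5, 15.6, 170.2]
ee_rot: [0.006, 1.0, -0.001, -0.0]
ft_force: [-0.2, -0.8, -1.2]
gripper_width: 48.7
grasp_force: 31.2
```

Emit:
{"api": "step_arm", "payload": {
  "targets": [0.4, 1, 0.5, 10, 0, 0, 0, 0.4, 0, 0, 20, 0, 0, 0, 0.4, 0, 0, 20, 0, 0, 0, 0.4, 0, 0, 20, 0, 0, 0, 0.4, 0, 0, 18, 0, 0, 0, 0.4, 0, 0, 14, 0, 0, 0, 0.4, 0, 0, 8, 0, 0, 0, 0.4, 0, 0, 4, 0, 0, 0, 0.4, 0, 0, 2, 0, 0, 0, 0.4, 0, 0, 0, 0, 0, 0, 0.4, 0, 0, 0, 0, 0, 0]
}}

```text
clock: 54.27
tool_pos: [601.5, 18.6, 55.3]
ee_rot: [0.005, 1.0, 0.0, 0.001]
ft_force: [-0.4, -0.2, -0.8]
gripper_width: 49.2
grasp_force: 31.2
```

Emit:
{"api": "step_arm", "payload": {
  "targets": [0.4, 0, 0, 1, 0, 0, 0, 0.4, 0, 0, 1, 0, 0, 0, 0.4, 0, 0, 0, 0, 0, 0, 0.4, 0, 0, 0, 0, 0, 0]
}}

```text
clock: 54.6
tool_pos: [600.8, 18.9, 52.6]
ee_rot: [0.004, 1.0, 0.0, 0.0]
ft_force: [0.9, 1.2, -1.4]
gripper_width: 48.5
grasp_force: 31.2
```

Emit:
{"api": "step_arm", "payload": {
  "targets": [0.4, 0, 0, 1, 0, 0, 0, 0.4, 0, 0, 1, 0, 0, 0, 0.4, 0, 0, 0.5, 0, 0, 0, 0.4, 0, 0, 0, 0, 0, 0, 0.4, 0, 0, 0, 0, 0, 0]
}}

```text
clock: 55.02
tool_pos: [600.6, 18.8, 49.8]
ee_rot: [0.004, 1.0, -0.0, -0.0]
ft_force: [-0.1, -0.5, -1.1]
gripper_width: 48.7
grasp_force: 31.2
```

Emit:
{"api": "step_arm", "payload": {
  "targets": [0.4, 0, 0, 1, 0, 0, 0, 0.4, 0, 0, 0, 0, 0, 0, 0.4, 0, 0, 0, 0, 0, 0]
}}

```text
clock: 55.27
tool_pos: [601.2, 18.8, 49.7]
ee_rot: [0.004, 1.0, 0.0, 0.001]
ft_force: [-1.5, 0.9, 4.7]
gripper_width: 49.1
grasp_force: 31.6
```

Contact. I'm releasing, rising, backing off to the first viewpoint at (500,-19,300) and comparing with the first picture.

Emit:
{"api": "step_arm", "payload": {
  "targets": [0.7, 0, 0, 0, 0, 0, 0, 1, 0, 0, 0, 0, 0, 0, 1, 0, 0, 0, 0, 0, 0, 1, 0, 0, 0, 0, 0, 0, 1, 0, 0, 0, 0, 0, 0, 1, 0, 0, -10, 0, 0, 0, 1, 0, 0, -30, 0, 0, 0, 1, 0, 0, -35, 0, 0, 0, 1, 0, 0, -35, 0, 0, 0, 1, 0, 0, -35, 0, 0, 0, 1, 0, 0, -35, 0, 0, 0, 1, 0, 0, -35, 0, 0, 0]
}}

```text
clock: 56.27
tool_pos: [600.4, 18.6, 266.7]
ee_rot: [0.005, 1.0, 0.0, 0.001]
ft_force: [0.7, -0.1, 0.8]
gripper_width: 85.4
grasp_force: 0.0
```

Emit:
{"api": "step_arm", "payload": {
  "targets": [1, 20, -8, -30, 0, 0, 0, 1, 26, -10, -5, 0, 0, 0, 1, 26, -10, 0, 0, 0, 0, 1, 26, -10, 0, 0, 0, 0, 1, 2, 0, 0, 0, 0, 0, 1, 0, 0, 0, 0, 0, 0, 1, 0, 0, 0, 0, 0, 0, 1, 0, 0, 0, 0, 0, 0]
}}

```text
clock: 56.93
tool_pos: [501.3, -17.5, 299.1]
ee_rot: [0.004, 1.0, 0.0, 0.0]
ft_force: [-0.1, -0.2, -0.1]
gripper_width: 85.2
grasp_force: 0.0
```

```bash
python3 - <<'E'
from h import *
C,im=snap("wrist","w15"); o=ctrl.get_obs(); print(o["clock"],o["tool_pos"],o["ee_rot"].round(4))
hsv=cv2.cvtColor(im,cv2.COLOR_RGB2HSV)
for a,b,c,mm in blob((hsv[...,1]<40)&(hsv[...,2]>200))[:6]: print(a,[int(q) for q in b],c,ray(C,c,97).round(1),ray(C,c,114).round(1))
print("expect S,C,T,vial px",proj(C,[[501,18.5,124],[549,-70,114],[598.5,18,97],[501.5,292,95]]).round().tolist())
_,s=snap("scene","s15")
cv2.imwrite("pics/c15.png",np.hstack([cv2.resize(im,(480,360)),cv2.resize(s[180:300,200:440],(320,160))] if 0 else [im[:,:,::-1][60:360,230:640],cv2.resize(s[:,:,::-1][180:300,220:420],(390,300))]))
E
```

```text
56.9833 [501.27363243 -17.54628149 298.82727876] [ 3.9e-03  1.0e+00 -2.0e-04  2.0e-04]
15563 [509, 81, 131, 173] [571.9 173.6] [470.8 238.2  97. ] [468.8 226.2 114. ]
2053 [220, 47, 57, 60] [249.2  73.7] [379.1 -72.3  97. ] [381.4 -69.7 114. ]
1534 [323, 276, 46, 42] [345.4 296.1] [600.6  19.5  97. ] [592.5  17.8 114. ]
877 [245, 242, 35, 33] [261.9 258.2] [556.6 -68.8  97. ] [550.5 -66.3 114. ]
542 [303, 218, 27, 26] [316.3 230.2] [526.6 -11.8  97. ] [521.9 -12.  114. ]
344 [245, 206, 25, 35] [253.7 220.8] [516.3 -75.3  97. ] [512.1 -72.5 114. ]
expect S,C,T,vial px [[349.0, 211.0], [258.0, 257.0], [344.0, 294.0], [618.0, 204.0]]
```

View pics/c15.png

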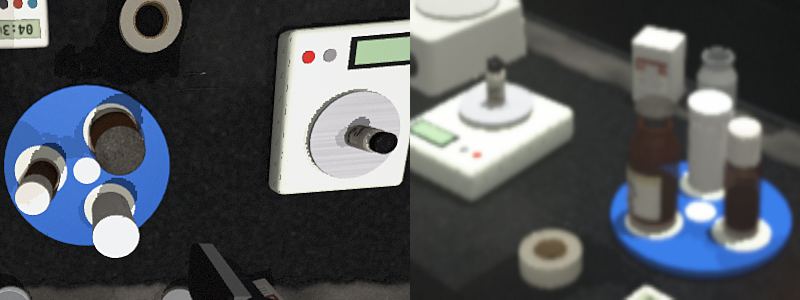

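All three containers are upright on their spots, within about 5 mm. The stopper's top is at (350,210) against an expected (349,211). The vial stands in the middle of the pan.

```bash
python3 -c "
from bench import job
print(job.close_job())"
```

```text
the job is handed in; nothing more can be done
None
```

The job is handed in: my last pictures show the vial upright about 2 mm from the pan's centre and all three containers upright on their original spots within about 5 mm, with nothing knocked over, but the hand-in returned no verdict.

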